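# Unpack the delivery stacks at the cytometer bench

## Task

Take the two stacks on the steel delivery tray apart: the blue tube rack goes on the rocker's black platform, flat inside its rim, and the amber jar in the middle of the stirrer's round steel plate. Feel by lifting which of the two identical closed cases is full: the full one goes in the aluminium loading bay and the empty one in the grey returns tray, each flat inside the rim and lengthways. Set each thing down gently, keep the rack and the jar upright all the while, and leave the wash bottle where it stands.

Things in the scene. Friction and masses are not known exactly. Their poses are not given: they have to be found in the camera images.
- case_a_center (a point): One of two identical-looking closed white plastic cases, 110 (x) by 60 (y) by 50 mm high; at the start under one of the stacks on the delivery tray (floor 4 mm over the bench, rim 4 mm above its floor). One case is full, about 650 g, the other empty, about 150 g (within 15 percent); only lifting tells, either may be on either side. This point: its centre, 25 mm above its underside; x lengthways, z up.
- case_b_center (a point): One of two identical-looking closed white plastic cases, 110 (x) by 60 (y) by 50 mm high; at the start under one of the stacks on the delivery tray (floor 4 mm over the bench, rim 4 mm above its floor). One case is full, about 650 g, the other empty, about 150 g (within 15 percent); only lifting tells, either may be on either side. This point: its centre, 25 mm above its underside; x lengthways, z up.
- tube_rack_center (a point): Blue tube rack holding eight capped clear tubes (one rigid piece, about 140 g), 84 mm (x) by 50 mm (y) by 40 mm high, the white caps standing 13 mm above its top; at the start on top of one of the cases, its length along the case. This point is the centre of the rack's frame, 20 mm above its underside; x along its length, z up.
- jar_center (a point): Round amber jar with white lid, 50 mm in diameter (lid 47 mm), 60 mm high, about 160 g; at the start on top of the other case. This point is its centre, 30 mm above its underside; z up.
- rocker_floor (a point): Rocker: small white machine with a black rectangular platform on top, fixed to the bench. This point is the centre of the platform's upper face, 36 mm over the bench; the face inside its rim is 108 mm (x) by 74 mm (y), the rim 4 mm high and 4 mm thick. x along its length, z up.
- stirrer_plate (a point): Stirrer: white box, 130 by 110 mm, with a black knob on its front (-x) face and a round steel plate of 94 mm diameter on top, fixed to the bench. This point is the centre of the plate's upper face, 58 mm over the bench; z up.
- loading_bay_floor (a point): Loading bay: shallow aluminium tray on a low sprung stand in front of a fixed white dock block. This point: centre of the tray's floor, 22 mm over the bench when empty; inside the rim 134 (x) by 84 mm (y), rim 4 mm high and thick. x lengthways towards the dock block, which stands from x = 71 to 118 mm, is 112 mm wide and reaches 41 mm above this point. z up.
- bay_plate (a joint): How far the loading bay's tray has sunk on its spring, in m: 0 when empty, about 0.0065 with the full case resting in it, about 0.0015 with the empty one; stiffness 1000 N/m, stop at 0.010. It springs back when unloaded.
- returns_tray_floor (a point): Returns tray: shallow grey plastic tray fixed to the bench, standing alone. This point is the centre of its floor, 4 mm over the bench; inside its rim the floor is 134 mm (x) by 84 mm (y), the rim 4 mm high and 4 mm thick. x along its length, z up.
- wash_bottle_center (a point): White wash bottle with a blue collar and spray head, 64 mm in diameter, 173 mm high, standing loose at the far left or far right (a glass beaker, 68 mm across and 85 mm high, stands on the other side); to be left alone. This point is on its axis, 70 mm above its underside; z up.

How it is judged:
By the outcome, as a careful person would: the job done as asked, in the order asked, and still so for the second after the job is handed in, with the robot touching nothing.
It also fails if it takes over 115 s, if anything falls off the work surface, if the arm or the gripper's body presses on something with over 40 N, if the wrist force passes 120 N, or if a joint passes its speed limit or range.

## Robot

A 6-joint arm with a two-finger parallel gripper is mounted at the origin on the work surface. World frame = base frame: x ahead of the robot, y to its left, z up, the work surface at z = 0. Lengths are in m, angles in degrees, forces in N, time in s.
With the tool pointing down it reaches from about 0.35 to 0.875 m from the base axis. Payload 4.2 kg.
Tool frame: the origin (TCP) lies between the finger pads; the fingertips stand 14 mm ahead of it and the grasp point (between the pads) lies 5 mm behind it; x points along the fingers, y is the direction in which the jaws open and shut, and the axes are right-handed (so a half turn about x gives the same grasp; the last joint's range is limited). The gripper opens to 87 mm and grips with 3 to 60 N. Pads are 19 mm wide; open, the fingers measure 117 mm over their backs; the gripper's body (75 mm by 190 mm) begins 51 mm behind the grasp point.
Start: joints at [-60.183, 22.042, 0.453, 0, -68.411, -14.817], TCP at [0.162, -0.604, 0.237] pointing down, gripper open.
Joint ranges: [-179.83, 179.83], [-69.29, 118.12], [-61.27, 80.66], [-181.25, 117.63], [-171.15, -9.14], [-177.46, 177.46]. Speed limits (degrees/s): [159.86, 159.86, 180, 180, 180, 180].

## Interface

Orientations are given as a 3x3 rotation matrix whose columns are the frame's x, y, z axes.
In Python, from station import r, imaging, job gives the robot as it stands. The module is installed in compiled form; this text tells all that it offers.
- The arm moves only by the tool apply_moves, never from a script. Its arguments are lists of equal length, an entry for each row: "xyz": the shift along the tool's x, y, z in m, a list of three; "twist": the turn about the tool's x in degrees; "claw": the opening, from 0 (shut) to 1 (fully open). A call has 1 to 12 rows; each row shifts and turns the pose as measured when the row begins, along the tool's axes as they then stand; what a row does not reach is not made up. A row lasts 1/10 s, in which the tool goes at most 50 mm and 8.59 degrees, less where a joint would pass 70% of its speed; a pose out of reach is approached as far as the arm can. A call is refused whole if a number of a shift passes 0.05 or a number of a turn 8.59, either way. A call with a gripper value outside its range is refused whole. The fingers move at their own pace and stop on an object; the grip force is fixed at half the most. Time passes only in rows, so rows that do not move let the fingers close. It gives the time, the measured TCP pose, the force and the opening at its end, in the units of the state.
- r.sense(): the state, without advancing time (a new reading comes with each control period).
- imaging.capture(name): name is "scene" or "top" or "wrist"; returns a dict with "pixels" (420x560x3 uint8, red, green, blue), "mtx" (3x3 intrinsics, pixels), "view" (4x4, takes a point from world to camera coordinates). Camera axes: x right, y down, z forward; pixel columns grow to the right and rows downward; lengths in m; the calibration is good to about 2 mm. The wrist camera is an equidistant fisheye: a pixel r from the principal point sees the ray r / f radians off the axis. A picture is of the moment at which its call begins. There is no depth.
- job.finish_job(): hands the job in, once; it reports no verdict.
Trained networks look in a picture, given as the dict that the camera call returned (one of the last four; its "shot" number tells which), for a name from the list of things; names that differ only in an ending like _2 or _b are one class to them, and where a whole thing is asked for, a point or a joint stands for the part that bears it (a point fixed in the world has none). Each returns a list of dicts, best first, with "p" (0 to 1); they miss things now and then, are a little off and sometimes report something else, mostly with a low value. They report only what shows in the picture. A call takes as long as a camera call.
- imaging.regions_of(query, picture): "mask" (420x560 bool, what is visible of it) and "centre" ([column, row] in pixels, amid what is visible of it).
The state is a dict: "time_s": time; "joints": joint angles; "joint_velocities": joint speeds; "effort": joint torques, N m; "tcp_pos": TCP position; "ee_rot": TCP orientation; "wrist_force": force on the tool from outside, world axes, zero at the start; "moment": the same for the moment, N m; "gripper_width": opening from 0.0 (shut) to 1.0 (fully open).
Only numpy, scipy, OpenCV 4.12 (cv2) and the standard library are available. Lean on these libraries where they do the work, as an engineer would, in place of code of your own. Each camera call takes 0.05 s, during which the arm holds its last target.

## Working session

There is one attempt and no reset: what is moved stays moved. The work goes in short steps, Python scripts to look and compute and a tool call to move; the robot and the scene stay as the last step left them, time stands still between calls to the robot, and variables do not carry over. Pictures are saved under pics/ and viewed, and the job is handed in when it is done.

Besides the shell and the picture viewer there is one more tool, called after "Call:" as name(argument=value, ...) on one line, values as JSON. apply_moves: Moves the arm, as the interface text tells. Its arguments: {"type":"object","properties":{"xyz":{"type":"array","items":{"type":"array","items":{"type":"number"}}},"twist":{"type":"array","items":{"type":"number"}},"claw":{"type":"array","items":{"type":"number"}}},"required":["xyz","twist","claw"]}

```bash
mkdir -p pics; ls
python3 - <<'E'
from station import r, imaging, job
import cv2, numpy as np
s=r.sense()
print({k:np.round(v,3).tolist() for k,v in s.items()})
for n in ["scene","top","wrist"]:
    c=imaging.capture(n)
    cv2.imwrite(f"pics/{n}0.png",c["pixels"][:,:,::-1])
    print(n,c.get("shot"),np.round(c["mtx"],2).tolist(),np.round(c["view"],4).tolist())
E
```

```text
pics
{'time_s': 0.0, 'joints': [-60.183, 22.092, 0.379, -0.03, -68.41, -14.816], 'joint_velocities': [0.033, -0.027, 0.011, 0.041, 0.058, 0.105], 'effort': [0.001, -39.066, 18.74, 4.22, 0.011, -0.0], 'tcp_pos': [0.162, -0.603, 0.235], 'ee_rot': [[-0.001, -0.259, 0.966], [0.002, 0.966, 0.259], [-1.0, 0.002, -0.0]], 'wrist_force': [0.089, -0.012, 0.171], 'moment': [-0.068, -0.005, 0.01], 'gripper_width': 0.998}
scene 1 [[407.71, 0.0, 286.78], [0.0, 407.71, 211.76], [0.0, 0.0, 1.0]] [[-0.3053, 0.9522, -0.0138, 0.1576], [0.8096, 0.2519, -0.5302, -0.4081], [-0.5014, -0.173, -0.8478, 1.3638], [0.0, 0.0, 0.0, 1.0]]
top 2 [[420.72, 0.0, 279.24], [0.0, 420.72, 216.15], [0.0, 0.0, 1.0]] [[0.0014, -1.0, 0.0007, 0.0043], [-0.9938, -0.0015, -0.1112, 0.5467], [0.1112, -0.0006, -0.9938, 1.1494], [0.0, 0.0, 0.0, 1.0]]
wrist 3 [[325.19, 0.0, 276.24], [0.0, 325.19, 204.82], [0.0, 0.0, 1.0]] [[-0.2583, 0.9661, 0.0029, 0.6245], [0.9326, 0.2486, 0.2617, -0.0323], [0.2521, 0.0703, -0.9651, 0.3916], [0.0, 0.0, 0.0, 1.0]]
```

View pics/scene0.png

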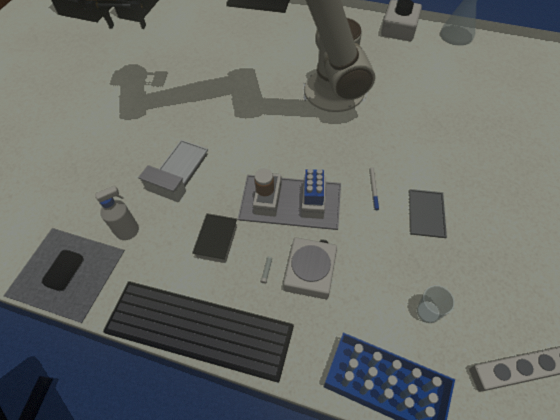

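View pics/top0.png

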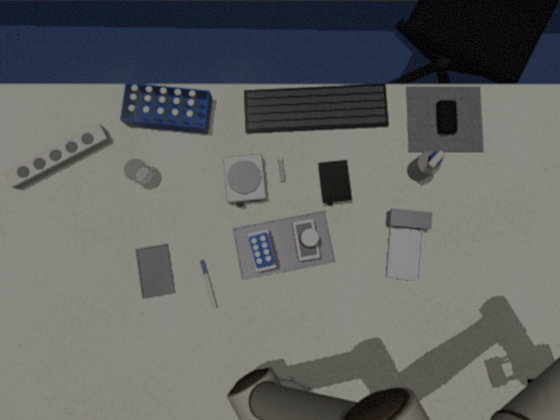

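View pics/wrist0.png

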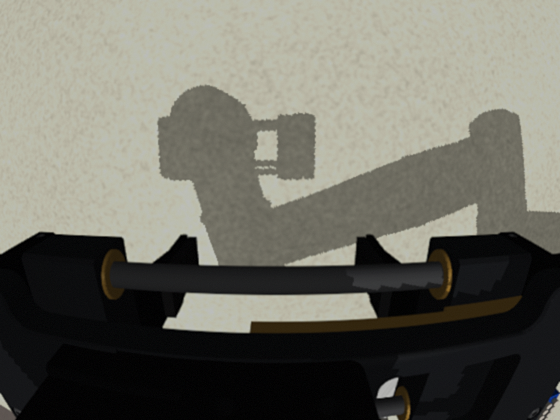

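```bash
cat > h.py <<'E'
from station import r, imaging, job
import cv2, numpy as np
def ray(c,px):
    K=c["mtx"];V=np.array(c["view"]);R=V[:3,:3];t=V[:3,3]
    d=R.T@np.array([(px[0]-K[0,2])/K[0,0],(px[1]-K[1,2])/K[1,1],1.]);return -R.T@t,d
def back(c,px,z):
    o,d=ray(c,px);return o+d*(z-o[2])/d[2]
def rect(mask,c,z):
    cs,_=cv2.findContours(mask.astype(np.uint8),cv2.RETR_EXTERNAL,cv2.CHAIN_APPROX_NONE)
    p=max(cs,key=cv2.contourArea)[:,0,:]
    w=np.array([back(c,q,z)[:2] for q in p],np.float32)
    (cx,cy),(a,b),ang=cv2.minAreaRect(w)
    if a<b: a,b,ang=b,a,ang+90
    ang=(ang+90)%180-90
    return np.round([cx,cy],4),np.round([a,b],4),round(ang,1)
E
python3 - <<'E'
from h import *
Z=dict(case_a_center=.054,tube_rack_center=.107,jar_center=.114,rocker_floor=.04,stirrer_plate=.058,loading_bay_floor=.026,returns_tray_floor=.008,wash_bottle_center=.1)
for n in ["top","scene"]:
    c=imaging.capture(n); im=c["pixels"][:,:,::-1].copy()
    for q,z in Z.items():
        for k in imaging.regions_of(q,c)[:3]:
            print(n,q,round(k["p"],2),np.round(k["centre"],1),k["mask"].sum(),rect(k["mask"],c,z) if k["mask"].sum()>20 else "")
            if k["p"]>.3: im[k["mask"]]=im[k["mask"]]*.5+np.random.randint(0,128,3)
    cv2.imwrite(f"pics/{n}1.png",cv2.resize(im[60:340,100:500] if n=="top" else im[100:380,80:480],None,fx=2,fy=2,interpolation=cv2.INTER_CUBIC))
    cv2.imwrite(f"pics/{n}1r.png",cv2.resize((c["pixels"][:,:,::-1]*1.0)[200:300,220:350] if n=="top" else c["pixels"][130:250,140:460,::-1].astype(float),None,fx=5 if n=="top" else 2.5,fy=5 if n=="top" else 2.5,interpolation=cv2.INTER_CUBIC))
E
```

```text
top case_a_center 0.68 [301.3 243.7] 571 (array([ 0.4812, -0.0663]), array([0.1092, 0.0608]), 8.7)
top tube_rack_center 0.73 [260.3 252.7] 576 (array([0.4502, 0.0519]), array([0.0813, 0.0489]), 14.5)
top jar_center 0.84 [309.9 239.1] 259 (array([ 0.4819, -0.0707]), array([0.0441, 0.0441]), -89.9)
top rocker_floor 0.56 [333.7 179.3] 1212 (array([ 0.6423, -0.1514]), array([0.1208, 0.0865]), 7.0)
top stirrer_plate 0.83 [243.3 177.5] 1912 (array([0.6441, 0.1011]), array([0.1439, 0.111 ]), 5.1)
top loading_bay_floor 0.7 [406.3 253.8] 1720 (array([ 0.443, -0.344]), array([0.142, 0.094]), -5.6)
top returns_tray_floor 0.68 [154.2 271.3] 1792 (array([0.3923, 0.3548]), array([0.1477, 0.0989]), 9.4)
top returns_tray_floor 0.51 [243.5 176. ] 1887 (array([0.6537, 0.1053]), array([0.1492, 0.1139]), 5.9)
top returns_tray_floor 0.4 [403.2 255.8] 1699 (array([ 0.4435, -0.3494]), array([0.1436, 0.0951]), -5.6)
top wash_bottle_center 0.91 [426.4 165.1] 777 (array([ 0.6782, -0.3889]), array([0.115 , 0.0622]), -53.2)
top wash_bottle_center 0.53 [156.4 270.9] 1669 (array([0.3952, 0.3282]), array([0.1315, 
[... 262 characters left out ...]
355 (array([ 0.6961, -0.3779]), array([0.1725, 0.0649]), 53.2)
scene jar_center 0.68 [262.9 181.5] 448 (array([ 0.5054, -0.0632]), array([0.0817, 0.0479]), 20.2)
scene rocker_floor 0.83 [213.9 240. ] 1565 (array([ 0.6529, -0.1453]), array([0.1279, 0.0912]), 6.5)
scene loading_bay_floor 0.81 [187.7 160.8] 1053 (array([ 0.4415, -0.3414]), array([0.1356, 0.0948]), -5.8)
scene returns_tray_floor 0.9 [428.3 212.6] 1608 (array([0.399 , 0.3559]), array([0.1465, 0.0964]), 10.1)
scene wash_bottle_center 0.65 [115.5 213.4] 1345 (array([ 0.6927, -0.3841]), array([0.1738, 0.0646]), 51.6)[ WARN:0@2.857] global loadsave.cpp:1063 imwrite_ Unsupported depth image for selected encoder is fallbacked to CV_8U.
```

View pics/top1.png

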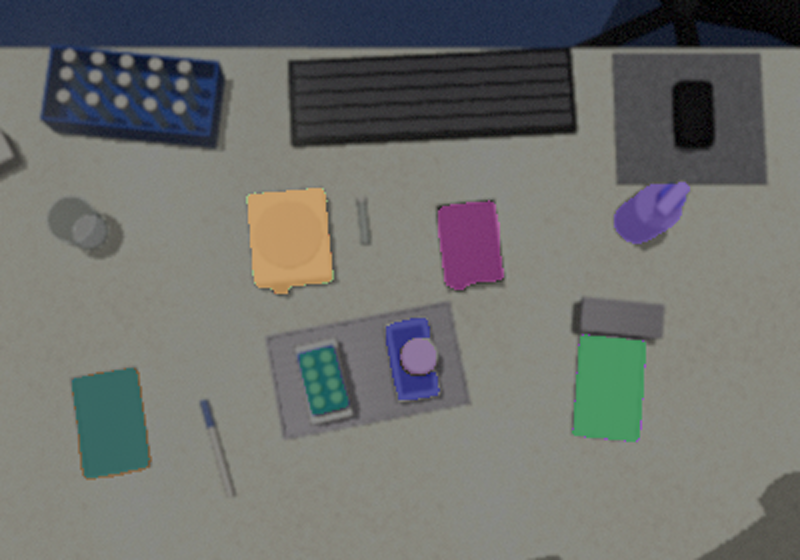

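View pics/top1r.png

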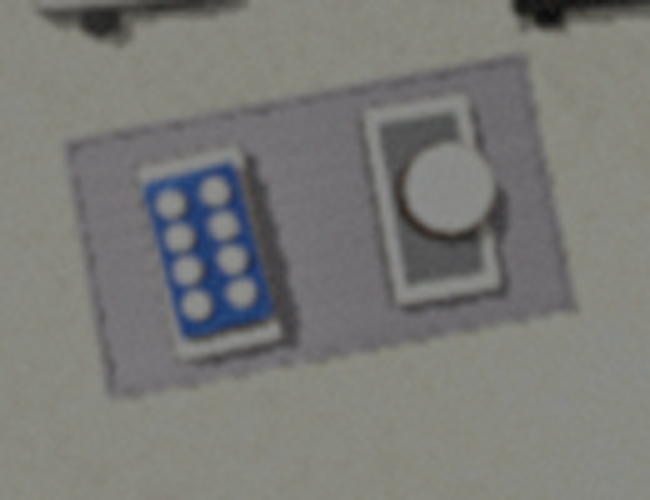

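View pics/scene1r.png

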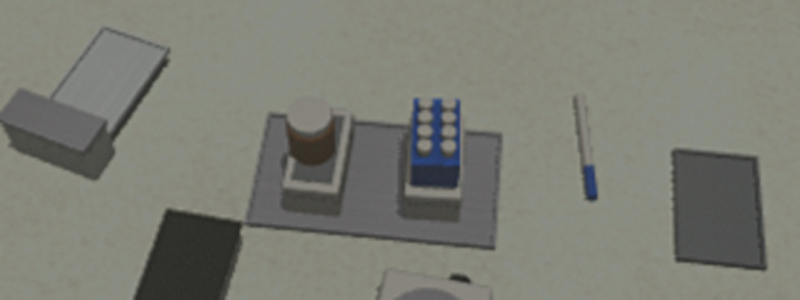

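Call:
apply_moves(xyz=[[-0.005,0.02,0.016],[-0.005,0.037,0.03],[-0.005,0.037,0.03],[0,0.037,0.03],[0,0.037,0.03],[0,0.037,0.03],[0,0.037,0.03],[0,0.037,0.03],[0,0.037,0.03],[0,0.037,0.03],[0,0.037,0.03],[0,0.037,0.03]], twist=[0,0,0,0,0,0,0,0,0,0,0,0], claw=[1,1,1,1,1,1,1,1,1,1,1,1])

```text
time_s: 2.25
tcp_pos: [0.3925, -0.0896, 0.2529]
ee_rot: [[0.009, -0.249, 0.969], [-0.002, 0.969, 0.249], [-1.0, -0.004, 0.008]]
wrist_force: [1.2, 0.1, 0.4]
gripper_width: 1.003
```

Call:
apply_moves(xyz=[[0,0.032,0.025],[0,0.032,0.025],[0,0.032,0.025],[0,0.02,0.015],[0,0,0]], twist=[0,0,0,0,0], claw=[1,1,1,1,1])

```text
time_s: 2.75
tcp_pos: [0.454, 0.0567, 0.2553]
ee_rot: [[0.015, -0.258, 0.966], [-0.0, 0.966, 0.258], [-1.0, -0.004, 0.015]]
wrist_force: [0.3, -0.2, -0.1]
gripper_width: 1.002
```

```bash
cat >> h.py <<'E'
def fray(c,px):
    K=c["mtx"];V=np.array(c["view"]);R=V[:3,:3];t=V[:3,3]
    u=np.array([px[0]-K[0,2],px[1]-K[1,2]]);n=np.linalg.norm(u);th=n/K[0,0]
    d=np.array([*(u/max(n,1e-9)*np.sin(th)),np.cos(th)]);return -R.T@t,R.T@d
def fback(c,px,z):
    o,d=fray(c,px);return o+d*(z-o[2])/d[2]
def fproj(c,P):
    V=np.array(c["view"]);p=V[:3,:3]@P+V[:3,3];th=np.arctan2(np.hypot(p[0],p[1]),p[2]);a=np.arctan2(p[1],p[0])
    K=c["mtx"];return np.array([K[0,2]+K[0,0]*th*np.cos(a),K[1,2]+K[0,0]*th*np.sin(a)])
def proj(c,P):
    V=np.array(c["view"]);p=V[:3,:3]@P+V[:3,3];K=c["mtx"];return np.array([K[0,2]+K[0,0]*p[0]/p[2],K[1,2]+K[1,1]*p[1]/p[2]])
def box(c,im,cen,yaw,L,W,z,col,f):
    a=np.radians(yaw);ex=np.array([np.cos(a),np.sin(a)]);ey=np.array([-ex[1],ex[0]])
    pts=[f(c,np.array([*(np.array(cen)+sx*L/2*ex+sy*W/2*ey),z])) for sx,sy in [(1,1),(1,-1),(-1,-1),(-1,1)]]
    cv2.polylines(im,[np.int32(np.round(np.array(pts)*16))],True,col,1,cv2.LINE_AA,4)
E
python3 - <<'E'
from h import *
s=r.sense();print(s["time_s"],s["tcp_pos"],s["ee_rot"][:,2])
c=imaging.capture("wrist");cv2.imwrite("pics/w1.png",c["pixels"][:,:,::-1])
E
```

```text
2.75 [0.45400205 0.0566703  0.25528287] [0.96610433 0.2577313  0.01473087]
```

View pics/w1.png

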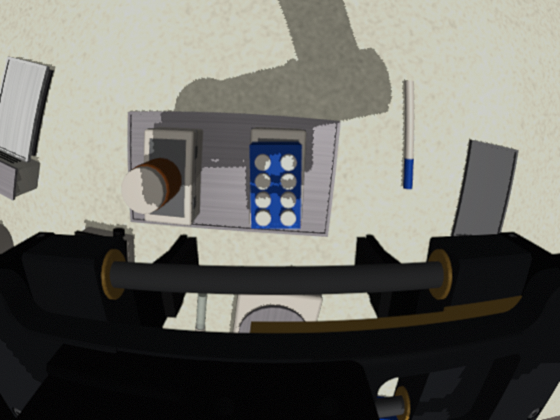

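Run:
```python
from h import *
c=imaging.capture("wrist")
o,_=fray(c,(0,0));print("cam",o.round(3))
im=c["pixels"]
big=cv2.resize(im[100:245,110:350,::-1],None,fx=3.3,fy=3.3,interpolation=cv2.INTER_CUBIC)
cv2.imwrite("pics/w2.png",big)
```

```text
cam [0.382 0.037 0.403]
```

View pics/w2.png

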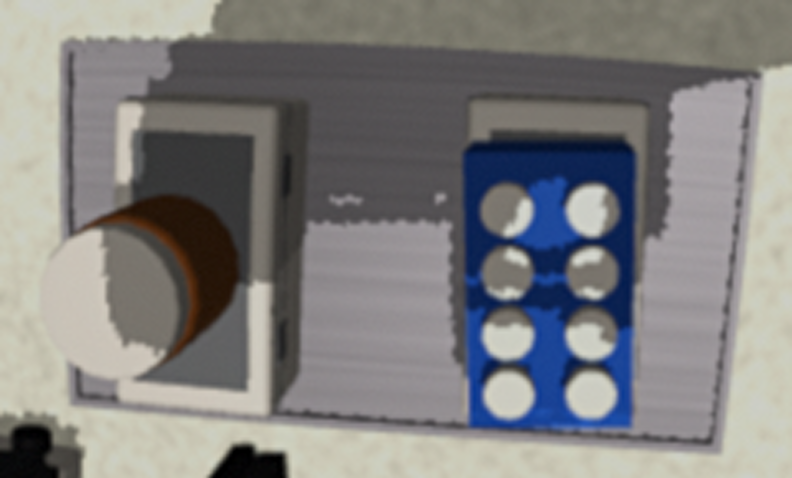

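Run:
```python
from h import *
c=imaging.capture("wrist")
f=lambda p,z:fback(c,((p[0]+.5)/3.3-.5+110,(p[1]+.5)/3.3-.5+100),z)[:2]
L=np.array([f(p,.107) for p in [(505,210),(506,272),(507,333),(509,394)]]);R=np.array([f(p,.107) for p in [(592,210),(592,272),(591,333),(591,394)]])
print("rack caps",np.vstack([L,R]).mean(0),[np.degrees(np.arctan2(*(q[3]-q[0])[::-1])) for q in(L,R)],np.linalg.norm(L[3]-L[0]),np.linalg.norm(L-R,axis=1))
T=[f(p,.094) for p in [(465,150),(634,150),(632,427),(471,427)]]
print("top corners",np.round(T,4),np.mean(T,0),np.linalg.norm(T[0]-T[1]),np.linalg.norm(T[1]-T[2]))
for z in(.112,.114): print("lid",f((113,302),z))
C=[f(p,.054) for p in [(118,105),(278,103),(275,413),(118,400)]]
print("caseL",np.round(C,4),np.mean(C,0),np.linalg.norm(C[0]-C[1]),np.linalg.norm(C[1]-C[2]),np.degrees(np.arctan2(*(C[2]-C[1])[::-1])))
C=[f(p,.054) for p in [(471,98),(648,103)]];print("caseR low-x edge",C,np.linalg.norm(C[0]-C[1]),np.degrees(np.arctan2(*(C[1]-C[0])[::-1]))-90)
# top camera check
t=imaging.capture("top")
im=cv2.resize(t["pixels"][190:300,220:350,::-1],None,fx=5,fy=5,interpolation=cv2.INTER_CUBIC)
g=lambda p,z:back(t,((p[0]+.5)/5-.5+220,(p[1]+.5)/5-.5+200),z)[:2]
T=[g(p,.094) for p in [(147,185),(240,163),(272,318),(183,338)]];print("rack top",np.mean(T,0),np.degrees(np.arctan2(*(T[1]-T[2])[::-1])),np.degrees(np.arctan2(*(T[0]-T[3])[::-1])))
print("lid top",g((449,190),.114))
```

```text
rack caps [0.45115671 0.05267709] [np.float64(15.421985356199622), np.float64(15.027740972119505)] 0.053925707843466335 [0.02423449 0.02425439 0.02403618 0.02386337]
top corners [[0.4163 0.0183]
 [0.4039 0.0655]
 [0.4854 0.088 ]
 [0.4981 0.0402]] [0.45093543 0.05298926] 0.04873403857700692 0.0846343203201171
lid [ 0.48189586 -0.0726188 ]
lid [ 0.48120629 -0.07187572]
caseL [[ 0.4329 -0.1046]
 [ 0.4202 -0.0483]
 [ 0.5266 -0.0278]
 [ 0.538  -0.0871]] [ 0.47942432 -0.06693939] 0.05776233799074238 0.10826708930653248 10.901084435733003
caseR low-x edge [array([0.40380783, 0.01383285]), array([0.39069063, 0.06961644])] 0.05730505087034793 13.232387155096234
rack top [0.45069983 0.05113571] 11.893649848002118 13.745069379797961
lid top [ 0.48159517 -0.07305584]
```

Call:
apply_moves(xyz=[[0.02,-0.001,-0.002],[0.04,-0.001,-0.002],[0.04,-0.001,-0.002],[0.035,-0.001,-0.001],[0,0,0]], twist=[0,0,0,0,0], claw=[1,1,1,1,1])

```text
time_s: 3.45
tcp_pos: [0.4488, 0.0421, 0.1201]
ee_rot: [[0.023, -0.245, 0.969], [0.002, 0.97, 0.245], [-1.0, -0.003, 0.023]]
wrist_force: [0.3, -0.5, 0.1]
gripper_width: 1.002
```

```bash
cat >> h.py <<'E'
def go(x,y,z,yaw=None):
    s=r.sense();R=np.array(s["ee_rot"]);d=np.array([x,y,z])-s["tcp_pos"]
    cy=np.degrees(np.arctan2(R[1,2],R[0,2]))
    print("pos",np.round(s["tcp_pos"],4),"yaw %.1f"%cy,"down",np.round(R[:,0],3),"tool shift",np.round(R.T@d,4),"twist",None if yaw is None else round(cy-yaw,1),"F",np.round(s["wrist_force"],1),"w",round(s["gripper_width"]*87,1),"t",round(s["time_s"],2))
E
python3 - <<'E'
from h import *
go(.451,.052,.076,14.5)
E
```

```text
pos [0.4488 0.0421 0.1201] yaw 14.2 down [ 0.023  0.002 -1.   ] tool shift [0.0441 0.0092 0.0035] twist -0.3 F [ 0.3 -0.5  0.1] w 87.2 t 3.45
```

Call:
apply_moves(xyz=[[0.015,0.009,0.003],[0.014,0.001,0.001],[0.012,0,0],[0,0,0]], twist=[0,0,0,0], claw=[1,1,1,1])

```text
time_s: 3.85
tcp_pos: [0.4547, 0.0511, 0.0843]
ee_rot: [[0.031, -0.241, 0.97], [0.004, 0.97, 0.241], [-0.999, -0.004, 0.032]]
wrist_force: [0.3, -0.6, -1.6]
gripper_width: 1.002
```

Run:
```python
from h import *
go(.451,.052,.076,14.5)
c=imaging.capture("wrist");cv2.imwrite("pics/w3.png",c["pixels"][:,:,::-1])
```

```text
pos [0.4547 0.0511 0.0843] yaw 14.0 down [ 0.031  0.004 -0.999] tool shift [ 0.0082  0.0018 -0.0036] twist -0.5 F [ 0.3 -0.6 -1.6] w 87.1 t 3.85
```

View pics/w3.png

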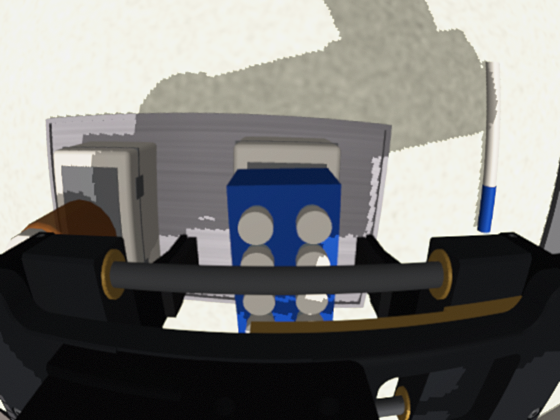

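Call:
apply_moves(xyz=[[0,0,0]], twist=[0], claw=[1])

```text
time_s: 4.0
tcp_pos: [0.4564, 0.0514, 0.0868]
ee_rot: [[0.036, -0.242, 0.97], [0.006, 0.97, 0.242], [-0.999, -0.003, 0.036]]
wrist_force: [0.1, -0.6, 0.1]
gripper_width: 1.001
```

Run:
```python
from h import *
for i in range(2):
    s=r.sense();print(np.round(s["joints"],3),np.round(s["effort"],2),np.round(s["joint_velocities"],2));go(.451,.052,.076,14.5)
    imaging.capture("top")
```

```text
[  27.234   15.534  -35.451    1.102  -37.03  -104.117] [  0.03 -26.78  12.61   2.81   0.     0.  ] [-0.57 -1.19  1.01  0.46 -0.94  0.06]
pos [0.4564 0.0514 0.0868] yaw 14.0 down [ 0.036  0.006 -0.999] tool shift [ 0.0106  0.0019 -0.0055] twist -0.5 F [ 0.1 -0.6  0.1] w 87.1 t 4.0
[  27.237   15.519  -35.441    1.109  -37.017 -104.117] [ -0.03 -26.64  12.42   2.74  -0.05   0.  ] [ 0.33  0.12 -0.26 -0.27  0.64 -0.06]
pos [0.4566 0.0515 0.087 ] yaw 14.0 down [ 0.037  0.006 -0.999] tool shift [ 0.0108  0.0019 -0.0057] twist -0.5 F [ 0.5  0.1 -0.3] w 87.1 t 4.05
```

Call:
apply_moves(xyz=[[0,0,0]], twist=[0], claw=[1])

```text
time_s: 4.2
tcp_pos: [0.4567, 0.0516, 0.0875]
ee_rot: [[0.038, -0.242, 0.97], [0.006, 0.97, 0.241], [-0.999, -0.003, 0.038]]
wrist_force: [0.1, 0.2, -0.2]
gripper_width: 0.999
```

Run:
```python
from h import *
s=r.sense();print(np.round(s["joints"],3),np.round(s["effort"],2),np.round(s["joint_velocities"],2));go(.451,.052,.076,14.5)
```

```text
[  27.235   15.458  -35.428    1.098  -37.031 -104.119] [  0.   -27.13  12.83   2.85   0.     0.  ] [-0.22 -1.16  0.75  0.25 -0.34  0.03]
pos [0.4567 0.0516 0.0875] yaw 14.0 down [ 0.038  0.006 -0.999] tool shift [ 0.0113  0.0018 -0.0059] twist -0.5 F [ 0.1  0.2 -0.2] w 86.9 t 4.2
```

Call:
apply_moves(xyz=[[0.007,0.001,-0.004],[0.006,0,-0.003],[0.001,0,0]], twist=[0,0,0], claw=[1,1,1])

```text
time_s: 4.5
tcp_pos: [0.4499, 0.0511, 0.0731]
ee_rot: [[0.039, -0.242, 0.97], [0.007, 0.97, 0.241], [-0.999, -0.002, 0.04]]
wrist_force: [0.3, -0.9, -0.2]
gripper_width: 0.998
```

Run:
```python
from h import *
go(.451,.052,.076,14.5)
```

```text
pos [0.4499 0.0511 0.0731] yaw 14.0 down [ 0.039  0.007 -0.999] tool shift [-0.0029  0.0007  0.0014] twist -0.5 F [ 0.3 -0.9 -0.2] w 86.8 t 4.5
```

Call:
apply_moves(xyz=[[-0.003,0.001,0.001],[0,0,0],[0,0,0],[0,0,0]], twist=[0,0,0,0], claw=[0.7,0.5,0.4,0.4])

```text
time_s: 4.9
tcp_pos: [0.4504, 0.0524, 0.0758]
ee_rot: [[0.038, -0.242, 0.969], [0.007, 0.97, 0.242], [-0.999, -0.003, 0.039]]
wrist_force: [0.0, -0.6, -0.5]
gripper_width: 0.723
```

Run:
```python
from h import *
go(.451,.052,.076,14.5)
```

```text
pos [0.4504 0.0524 0.0758] yaw 14.0 down [ 0.038  0.007 -0.999] tool shift [-0.0001 -0.0005  0.0005] twist -0.5 F [ 0.  -0.6 -0.5] w 62.9 t 4.9
```

Call:
apply_moves(xyz=[[0,0,0],[0,0,0],[0,0,0],[0,0,0]], twist=[0,0,0,0], claw=[0.2,0,0,0])

```text
time_s: 5.3
tcp_pos: [0.4506, 0.0525, 0.076]
ee_rot: [[0.039, -0.242, 0.969], [0.007, 0.97, 0.242], [-0.999, -0.003, 0.039]]
wrist_force: [-0.2, 0.7, 0.3]
gripper_width: 0.576
```

Run:
```python
from h import *
go(.451,.052,.076,14.5)
```

```text
pos [0.4506 0.0525 0.076 ] yaw 14.0 down [ 0.039  0.007 -0.999] tool shift [-0.     -0.0006  0.0002] twist -0.5 F [-0.2  0.7  0.3] w 50.1 t 5.3
```

Call:
apply_moves(xyz=[[-0.006,0,0],[-0.012,0,0],[-0.025,0,0],[-0.03,0,0],[-0.03,0,0]], twist=[0,0,0,0,0], claw=[0,0,0,0,0])

```text
time_s: 5.8
tcp_pos: [0.4423, 0.0499, 0.1781]
ee_rot: [[0.024, -0.24, 0.97], [0.001, 0.971, 0.24], [-1.0, -0.005, 0.024]]
wrist_force: [1.1, 0.3, -0.8]
gripper_width: 0.571
```

Run:
```python
from h import *
go(.645,-.149,.18,7)
t=imaging.capture("top")
im=cv2.resize(t["pixels"][140:320,220:420,::-1],None,fx=4,fy=3.3,interpolation=cv2.INTER_CUBIC)
im=cv2.resize(t["pixels"][145:215,300:370,::-1],None,fx=8,fy=8,interpolation=cv2.INTER_CUBIC);cv2.imwrite("pics/rock.png",im)
c=imaging.capture("wrist");cv2.imwrite("pics/w4.png",c["pixels"][:,:,::-1])
```

```text
pos [0.4423 0.0499 0.1781] yaw 13.9 down [ 0.024  0.001 -1.   ] tool shift [ 0.0028 -0.2418  0.1489] twist 6.9 F [ 1.1  0.3 -0.8] w 49.7 t 5.8
```

View pics/rock.png

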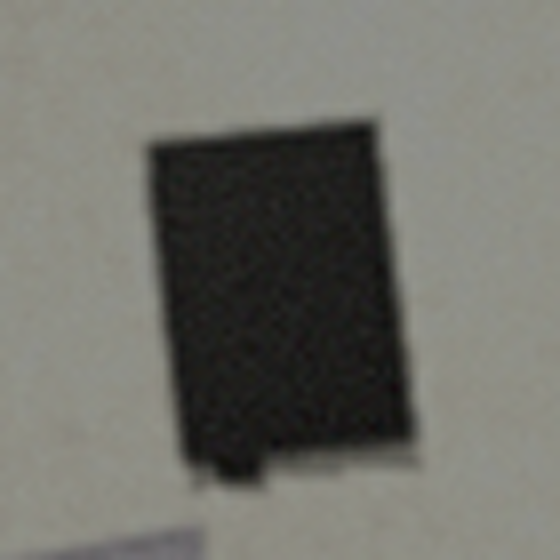

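View pics/w4.png

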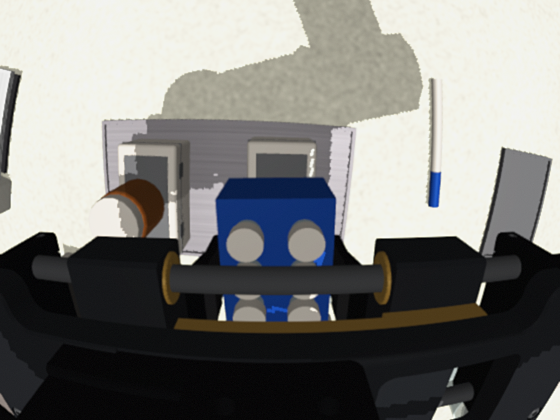

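```bash
cat >> h.py <<'E'
def quad(c,pts,sc,x0,y0,z,f=back):
    T=[f(c,((p[0]+.5)/sc-.5+x0,(p[1]+.5)/sc-.5+y0),z)[:2] for p in pts]  # order: far-left, far-right, near-right, near-left
    T=np.array(T);m=T.mean(0);u=T[1]-T[2];v=T[0]-T[3]
    an=lambda a:round(float(np.degrees(np.arctan2(a[1],a[0]))),1)
    print("centre",m.round(4),"yaw",an(u),an(v),an(T[0]-T[1])-90,an(T[3]-T[2])-90,"L",np.linalg.norm(u).round(4),np.linalg.norm(v).round(4),"W",np.linalg.norm(T[0]-T[1]).round(4),np.linalg.norm(T[3]-T[2]).round(4))
E
python3 - <<'E'
from h import *
t=imaging.capture("top")
quad(t,[(150,143),(376,122),(412,440),(185,460)],8,300,145,.04)
E
```

```text
centre [ 0.6456 -0.1504] yaw 5.4 5.7 5.5 5.200000000000003 L 0.114 0.1135 W 0.0802 0.0797
```

Call:
apply_moves(xyz=[[-0.005,-0.015,0.01],[-0.005,-0.03,0.02],[0,-0.036,0.025],[0,-0.036,0.025],[0,-0.036,0.027],[0,-0.036,0.027],[0,-0.03,0.022],[0,-0.012,0.01],[0,0,0]], twist=[1,1,1,1.3,1.3,1.3,1,0.5,0], claw=[0,0,0,0,0,0,0,0,0])

```text
time_s: 6.85
tcp_pos: [0.6462, -0.1566, 0.178]
ee_rot: [[0.004, -0.09, 0.996], [0.006, 0.996, 0.09], [-1.0, 0.006, 0.004]]
wrist_force: [-0.4, -0.1, -2.3]
gripper_width: 0.574
```

Run:
```python
from h import *
go(.6456,-.1504,.061,5.4)
c=imaging.capture("wrist");cv2.imwrite("pics/w5.png",c["pixels"][:,:,::-1])
c=imaging.capture("scene");cv2.imwrite("pics/s5.png",cv2.resize(c["pixels"][120:320,120:380,::-1],None,fx=3,fy=3,interpolation=cv2.INTER_CUBIC))
```

```text
pos [ 0.6462 -0.1566  0.178 ] yaw 5.2 down [ 0.004  0.006 -1.   ] tool shift [ 0.117   0.0056 -0.0006] twist -0.2 F [-0.4 -0.1 -2.3] w 49.9 t 6.85
```

View pics/w5.png

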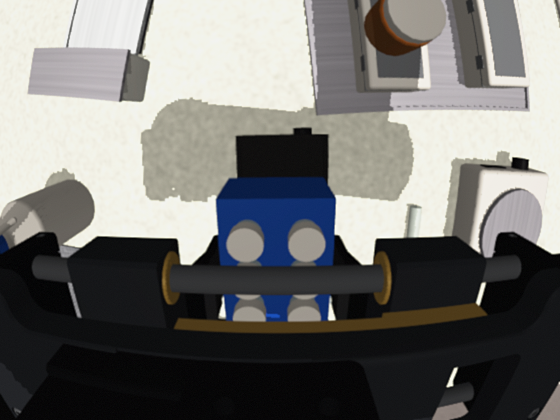

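View pics/s5.png

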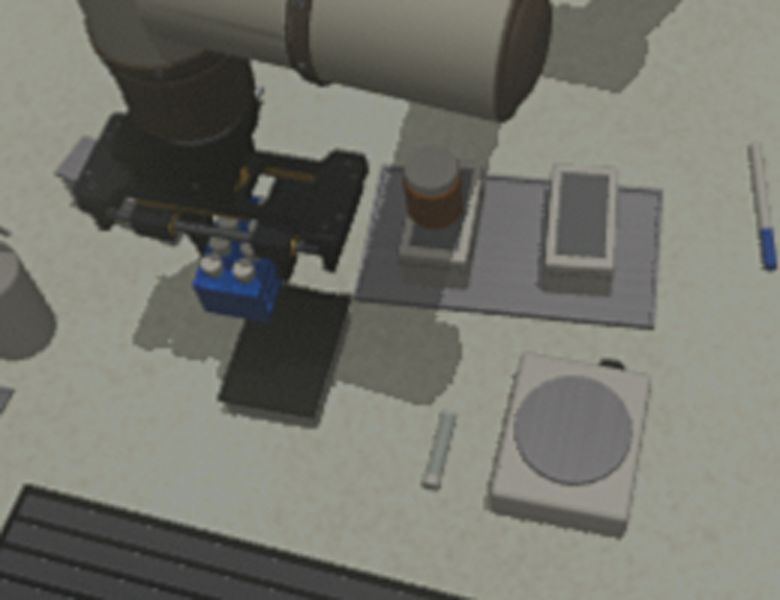

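Run:
```python
from h import *
c=imaging.capture("wrist")
print([fback(c,p,.04)[:2].round(4) for p in [(237,137),(327,135)]])
a=np.radians(5.4);ex=np.array([np.cos(a),np.sin(a)]);ey=np.array([-ex[1],ex[0]])
for s in(-1,1): print(np.array([.6456,-.1504])-.058*ex+s*.041*ey)
```

```text
[array([ 0.5928, -0.1942]), array([ 0.5836, -0.1152])]
[ 0.59171585 -0.19667632]
[ 0.58399897 -0.11504024]
```

Call:
apply_moves(xyz=[[0.015,0.003,0],[0.03,0.003,0],[0.03,0.001,0],[0.02,0,0],[0.005,0,0]], twist=[0,0,0,0,0], claw=[0,0,0,0,0])

```text
time_s: 7.5
tcp_pos: [0.6423, -0.1409, 0.0806]
ee_rot: [[0.009, -0.101, 0.995], [0.007, 0.995, 0.101], [-1.0, 0.006, 0.01]]
wrist_force: [-1.3, 0.1, -1.6]
gripper_width: 0.574
```

Run:
```python
from h import *
go(.646,-.150,.059,5.4)
```

```text
pos [ 0.6423 -0.1409  0.0806] yaw 5.8 down [ 0.009  0.007 -1.   ] tool shift [ 0.0216 -0.0096  0.0026] twist 0.4 F [-1.3  0.1 -1.6] w 50.0 t 7.5
```

Call:
apply_moves(xyz=[[0.004,-0.008,0.002],[0.008,-0.002,0.001],[0.005,0,0]], twist=[0.3,0,0], claw=[0,0,0])

```text
time_s: 7.8
tcp_pos: [0.6475, -0.1497, 0.0657]
ee_rot: [[0.013, -0.098, 0.995], [0.006, 0.995, 0.098], [-1.0, 0.005, 0.014]]
wrist_force: [0.5, 0.2, -1.0]
gripper_width: 0.573
```

Run:
```python
from h import *
go(.646,-.150,.059,5.4)
c=imaging.capture("wrist");cv2.imwrite("pics/w6.png",c["pixels"][:,:,::-1])
```

```text
pos [ 0.6475 -0.1497  0.0657] yaw 5.6 down [ 0.013  0.006 -1.   ] tool shift [ 0.0067 -0.0002 -0.0016] twist 0.2 F [ 0.5  0.2 -1. ] w 49.8 t 7.8
```

View pics/w6.png

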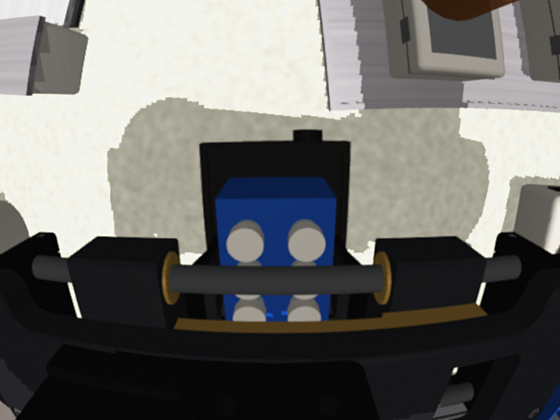

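Call:
apply_moves(xyz=[[0.002,0,-0.001],[0.002,0,0],[0.002,0,0]], twist=[0,0,0], claw=[0,0,0])

```text
time_s: 8.15
tcp_pos: [0.6471, -0.15, 0.0602]
ee_rot: [[0.015, -0.098, 0.995], [0.006, 0.995, 0.098], [-1.0, 0.005, 0.015]]
wrist_force: [-0.2, 0.3, -1.8]
gripper_width: 0.572
```

Call:
apply_moves(xyz=[[0.001,0,0],[0.001,0,0]], twist=[0,0], claw=[0,0])

```text
time_s: 8.35
tcp_pos: [0.6471, -0.15, 0.0588]
ee_rot: [[0.015, -0.098, 0.995], [0.006, 0.995, 0.098], [-1.0, 0.005, 0.015]]
wrist_force: [-4.1, 2.1, 5.9]
gripper_width: 0.572
```

Call:
apply_moves(xyz=[[0.0005,0,0],[0,0,0],[0,0,0],[0,0,0]], twist=[0,0,0,0], claw=[0.57,0.6,0.66,0.72])

```text
time_s: 8.75
tcp_pos: [0.6483, -0.1501, 0.0596]
ee_rot: [[0.018, -0.099, 0.995], [0.006, 0.995, 0.099], [-1.0, 0.004, 0.019]]
wrist_force: [0.8, -0.1, 0.2]
gripper_width: 0.672
```

Call:
apply_moves(xyz=[[0,0,0],[0,0,0],[-0.01,0,0],[-0.025,0,0],[-0.04,0,0],[-0.04,0,0]], twist=[0,0,0,0,0,0], claw=[0.85,0.9,0.9,0.9,0.9,1])

```text
time_s: 9.35
tcp_pos: [0.6428, -0.1506, 0.1719]
ee_rot: [[0.003, -0.098, 0.995], [0.006, 0.995, 0.098], [-1.0, 0.006, 0.004]]
wrist_force: [1.5, -0.6, 1.2]
gripper_width: 0.935
```

Run:
```python
from h import *
go(.4815,-.072,.20,5.4)
c=imaging.capture("wrist");cv2.imwrite("pics/w7.png",c["pixels"][:,:,::-1])
```

```text
pos [ 0.6428 -0.1506  0.1719] yaw 5.6 down [ 0.003  0.006 -1.   ] tool shift [-0.0281  0.0942 -0.1527] twist 0.2 F [ 1.5 -0.6  1.2] w 81.3 t 9.35
```

View pics/w7.png

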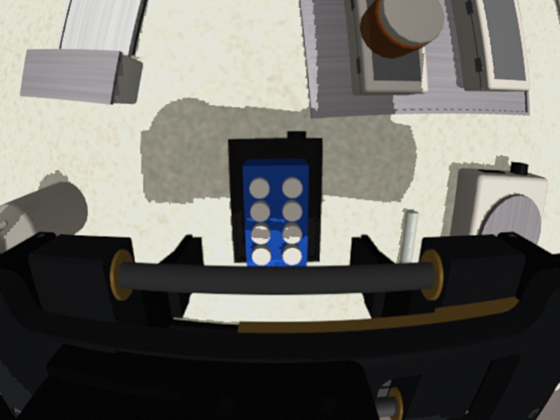

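Call:
apply_moves(xyz=[[-0.015,0.012,-0.02],[-0.015,0.022,-0.035],[-0.01,0.022,-0.035],[0,0.022,-0.035],[0,0.014,-0.022],[0,0,0]], twist=[-1,-1,-1,-1,-1,0], claw=[1,1,1,1,1,1])

```text
time_s: 10.0
tcp_pos: [0.4851, -0.0793, 0.226]
ee_rot: [[0.034, -0.188, 0.982], [0.004, 0.982, 0.188], [-0.999, -0.003, 0.034]]
wrist_force: [0.7, 0.1, 0.1]
gripper_width: 1.0
```

Run:
```python
from h import *
go(.4815,-.072,.20,10)
c=imaging.capture("wrist");cv2.imwrite("pics/w8.png",cv2.resize(c["pixels"][80:260,100:430,::-1],None,fx=2.4,fy=2.4,interpolation=cv2.INTER_CUBIC))
```

```text
pos [ 0.4851 -0.0793  0.226 ] yaw 10.9 down [ 0.034  0.004 -0.999] tool shift [ 0.0259  0.0079 -0.003 ] twist 0.9 F [0.7 0.1 0.1] w 87.0 t 10.0
```

View pics/w8.png

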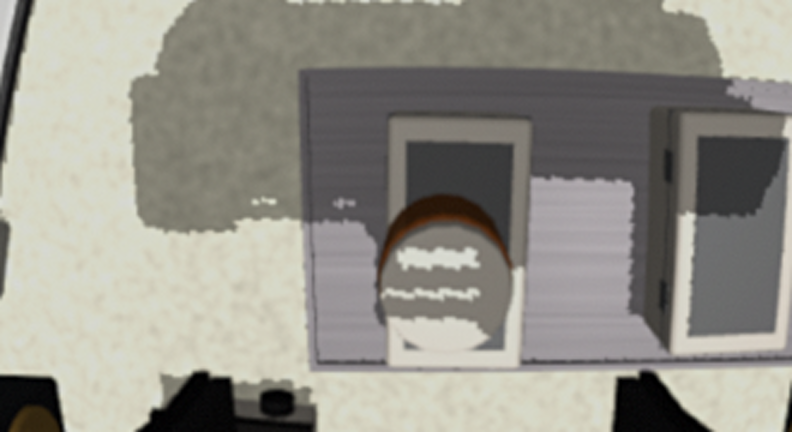

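Run:
```python
from h import *
c=imaging.capture("wrist")
f=lambda p,z:fback(c,((p[0]+.5)/2.4-.5+100,(p[1]+.5)/2.4-.5+80),z)[:2].round(4)
print("lid",f((447,287),.114),f((383,287),.114),f((511,287),.114))
# image down=+x, right=+y : far-left = max x,max y
quad(c,[(520,367),(387,365),(389,116),(531,118)],2.4,100,80,.054,fback)
go(.4815,-.072,.20,10)
```

```text
lid [ 0.4838 -0.0729] [ 0.4879 -0.0946] [ 0.4796 -0.0511]
centre [ 0.4822 -0.0672] yaw 9.7 10.2 9.799999999999997 10.400000000000006 L 0.1081 0.1087 W 0.0588 0.0578
pos [ 0.4879 -0.0798  0.2261] yaw 10.8 down [ 0.035  0.003 -0.999] tool shift [ 0.0258  0.0089 -0.0058] twist 0.8 F [ 0.  -0.3 -0.2] w 87.3 t 10.1
```

Call:
apply_moves(xyz=[[0.02,0.003,-0.004],[0.035,0.003,-0.003],[0.035,0.003,-0.002],[0.02,0.001,-0.002],[0.005,0,0]], twist=[0,0,0,0,0], claw=[1,1,1,1,1])

```text
time_s: 10.6
tcp_pos: [0.4886, -0.0727, 0.11]
ee_rot: [[0.047, -0.185, 0.982], [0.003, 0.983, 0.185], [-0.999, -0.006, 0.047]]
wrist_force: [0.3, -0.2, 0.5]
gripper_width: 1.003
```

Run:
```python
from h import *
go(.482,-.0725,.079,10)
c=imaging.capture("wrist");cv2.imwrite("pics/w9.png",c["pixels"][:,:,::-1])
```

```text
pos [ 0.4886 -0.0727  0.11  ] yaw 10.7 down [ 0.047  0.003 -0.999] tool shift [ 0.0306  0.0017 -0.0079] twist 0.7 F [ 0.3 -0.2  0.5] w 87.2 t 10.6
```

View pics/w9.png

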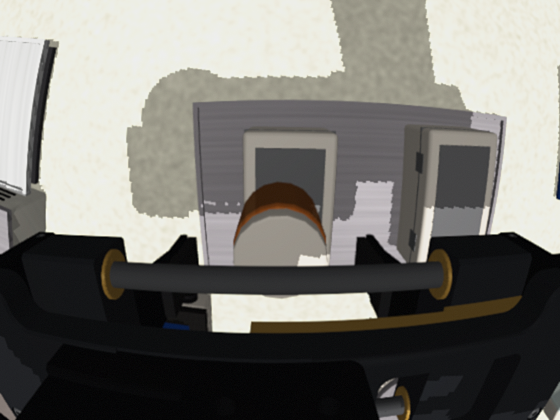

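Call:
apply_moves(xyz=[[0.012,0.001,-0.004],[0.012,0,-0.003],[0.006,0,-0.002],[0,0,0]], twist=[0,0,0,0], claw=[1,0.9,0.8,0.7])

```text
time_s: 11.05
tcp_pos: [0.4878, -0.0739, 0.082]
ee_rot: [[0.056, -0.185, 0.981], [0.002, 0.983, 0.185], [-0.998, -0.008, 0.055]]
wrist_force: [-0.0, 0.1, -1.0]
gripper_width: 0.806
```

Run:
```python
from h import *
go(.482,-.0725,.079,10)
```

```text
pos [ 0.4878 -0.0739  0.082 ] yaw 10.7 down [ 0.056  0.002 -0.998] tool shift [ 0.0026  0.0024 -0.0056] twist 0.7 F [-0.   0.1 -1. ] w 70.1 t 11.05
```

Call:
apply_moves(xyz=[[0.002,0.002,-0.005],[0,0,-0.001],[0,0,0],[0,0,0],[0,0,0],[0,0,0]], twist=[0,0,0,0,0,0], claw=[0.7,0.65,0.6,0.4,0,0])

```text
time_s: 11.65
tcp_pos: [0.4835, -0.0728, 0.0822]
ee_rot: [[0.061, -0.185, 0.981], [0.003, 0.983, 0.185], [-0.998, -0.009, 0.061]]
wrist_force: [0.0, -0.1, -1.0]
gripper_width: 0.569
```

Run:
```python
from h import *
go(.482,-.0725,.079,10)
```

```text
pos [ 0.4835 -0.0728  0.0822] yaw 10.7 down [ 0.061  0.003 -0.998] tool shift [ 0.0031  0.0006 -0.0016] twist 0.7 F [ 0.  -0.1 -1. ] w 49.5 t 11.65
```

Call:
apply_moves(xyz=[[-0.006,0,0],[-0.012,0,0],[-0.025,0,0],[-0.03,0,0],[-0.025,0,0]], twist=[0,0,0,0,0], claw=[0,0,0,0,0])

```text
time_s: 12.15
tcp_pos: [0.474, -0.0735, 0.1799]
ee_rot: [[0.049, -0.184, 0.982], [0.001, 0.983, 0.184], [-0.999, -0.008, 0.048]]
wrist_force: [2.0, 0.1, -1.4]
gripper_width: 0.565
```

Run:
```python
from h import *
go(.65,.1,.2,5)
t=imaging.capture("top")
cv2.imwrite("pics/st.png",cv2.resize(t["pixels"][145:215,210:280,::-1],None,fx=8,fy=8,interpolation=cv2.INTER_CUBIC))
t=imaging.capture("scene")
cv2.imwrite("pics/ss.png",cv2.resize(t["pixels"][230:305,275:350,::-1],None,fx=8,fy=8,interpolation=cv2.INTER_CUBIC))
```

```text
pos [ 0.474  -0.0735  0.1799] yaw 10.6 down [ 0.049  0.001 -0.999] tool shift [-0.0112  0.138   0.2057] twist 5.6 F [ 2.   0.1 -1.4] w 49.2 t 12.15
```

View pics/st.png

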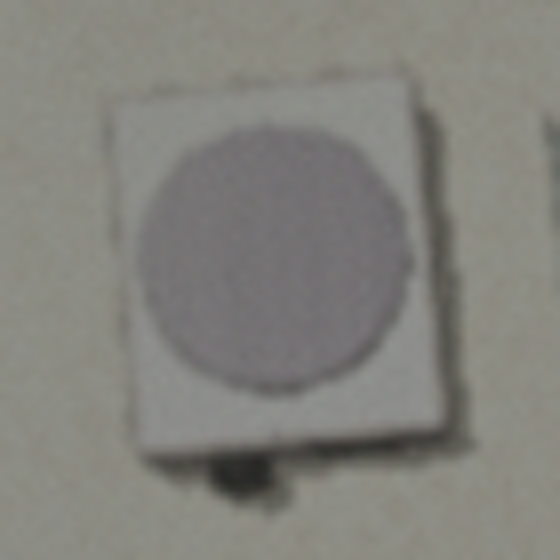

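View pics/ss.png

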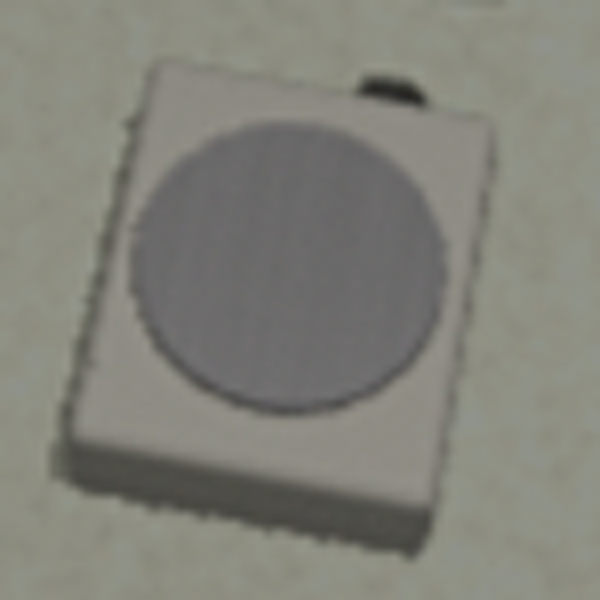

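Run:
```python
from h import *
t=imaging.capture("top");print(back(t,((275.5)/8-.5+210,257.5/8-.5+145),.058))
t=imaging.capture("scene");print(back(t,(288.5/8-.5+275,264.5/8-.5+230),.058))
go(.651,.1,.2,10)
```

```text
[0.65339268 0.10296417 0.058     ]
[0.65803919 0.10549806 0.058     ]
pos [ 0.4739 -0.0733  0.1786] yaw 10.6 down [ 0.049  0.002 -0.999] tool shift [-0.0123  0.1377  0.2067] twist 0.6 F [ 0.8  1.  -1.9] w 49.0 t 12.35
```

Call:
apply_moves(xyz=[[0,0.01,0.015],[0,0.022,0.033],[0,0.025,0.037],[0,0.025,0.037],[0,0.025,0.037],[0,0.02,0.032],[0,0.01,0.016],[0,0,0]], twist=[0,0,0,0,0,0,0,0], claw=[0,0,0,0,0,0,0,0])

```text
time_s: 13.15
tcp_pos: [0.6558, 0.1091, 0.1708]
ee_rot: [[0.027, -0.182, 0.983], [-0.004, 0.983, 0.182], [-1.0, -0.009, 0.026]]
wrist_force: [-0.6, -0.4, -1.5]
gripper_width: 0.566
```

Run:
```python
from h import *
go(.656,.104,.09,10)
c=imaging.capture("wrist");cv2.imwrite("pics/w10.png",c["pixels"][:,:,::-1])
```

```text
pos [0.6558 0.1091 0.1708] yaw 10.5 down [ 0.027 -0.004 -1.   ] tool shift [ 0.0808 -0.0043 -0.0028] twist 0.5 F [-0.6 -0.4 -1.5] w 49.3 t 13.15
```

View pics/w10.png

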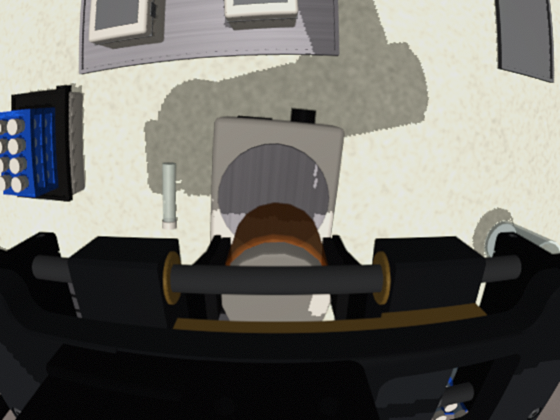

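Run:
```python
from h import *
from scipy.optimize import least_squares
c=imaging.capture("wrist")
P=np.array([fback(c,p,.058)[:2] for p in [(218,193),(329,193),(273,143),(235,160),(312,160)]]);print(P.round(4))
q=least_squares(lambda v:np.hypot(*(P-v[:2]).T)-.047,[.65,.1]);print(q.x,q.fun.round(4))
go(.656,.104,.09,10)
```

```text
[[0.6555 0.0574]
 [0.6386 0.1483]
 [0.6066 0.0952]
 [0.6255 0.0674]
 [0.6143 0.1286]]
[0.65373806 0.10413709] [-0.0003 -0.0003  0.001  -0.0007 -0.0006]
pos [0.6536 0.1071 0.171 ] yaw 10.4 down [ 0.025 -0.004 -1.   ] tool shift [ 0.081  -0.0028 -0.0001] twist 0.4 F [-0.2  0.  -2.5] w 49.1 t 13.25
```

Call:
apply_moves(xyz=[[0.012,-0.001,0.001],[0.025,-0.001,0.001],[0.02,0,0.001],[0.008,0,0]], twist=[0,0,0,0], claw=[0,0,0,0])

```text
time_s: 13.65
tcp_pos: [0.6561, 0.1024, 0.1031]
ee_rot: [[0.024, -0.177, 0.984], [-0.004, 0.984, 0.177], [-1.0, -0.008, 0.023]]
wrist_force: [0.2, 0.2, -1.4]
gripper_width: 0.57
```

Run:
```python
from h import *
go(.6565,.104,.086,10)
```

```text
pos [0.6561 0.1024 0.1031] yaw 10.2 down [ 0.024 -0.004 -1.   ] tool shift [0.0171 0.0016 0.0003] twist 0.2 F [ 0.2  0.2 -1.4] w 49.6 t 13.65
```

Call:
apply_moves(xyz=[[0.005,0.001,0],[0.004,0,0],[0.002,0,0],[0.001,0,0]], twist=[0,0,0,0], claw=[0,0,0,0])

```text
time_s: 14.05
tcp_pos: [0.6551, 0.1017, 0.0902]
ee_rot: [[0.023, -0.176, 0.984], [-0.005, 0.984, 0.176], [-1.0, -0.009, 0.022]]
wrist_force: [-0.2, 0.1, -0.8]
gripper_width: 0.569
```

Call:
apply_moves(xyz=[[0.002,0,0],[0.001,0,0]], twist=[0,0], claw=[0,0])

```text
time_s: 14.25
tcp_pos: [0.6559, 0.1019, 0.0884]
ee_rot: [[0.025, -0.176, 0.984], [-0.004, 0.984, 0.176], [-1.0, -0.008, 0.024]]
wrist_force: [-0.7, 0.1, -1.5]
gripper_width: 0.572
```

Call:
apply_moves(xyz=[[0.002,0.002,0],[0.001,0,0]], twist=[0,0], claw=[0,0])

```text
time_s: 14.45
tcp_pos: [0.6559, 0.1041, 0.0866]
ee_rot: [[0.027, -0.176, 0.984], [-0.004, 0.984, 0.176], [-1.0, -0.009, 0.026]]
wrist_force: [-3.5, 0.5, 4.5]
gripper_width: 0.568
```

Contact with the plate. Release gently.

Call:
apply_moves(xyz=[[0.0005,0,0],[0,0,0],[0,0,0],[0,0,0],[0,0,0],[0,0,0]], twist=[0,0,0,0,0,0], claw=[0.57,0.6,0.66,0.75,0.85,0.95])

```text
time_s: 15.05
tcp_pos: [0.6572, 0.1047, 0.0871]
ee_rot: [[0.03, -0.177, 0.984], [-0.003, 0.984, 0.177], [-1.0, -0.008, 0.029]]
wrist_force: [0.7, -0.2, -0.2]
gripper_width: 0.843
```

Call:
apply_moves(xyz=[[-0.01,0,0],[-0.03,0,0],[-0.04,0,0],[-0.04,0,0],[-0.01,0,0]], twist=[0,0,0,0,0], claw=[1,1,1,1,1])

```text
time_s: 15.55
tcp_pos: [0.6524, 0.1044, 0.2211]
ee_rot: [[0.026, -0.177, 0.984], [-0.006, 0.984, 0.177], [-1.0, -0.01, 0.024]]
wrist_force: [2.0, -0.1, 0.6]
gripper_width: 0.995
```

Run:
```python
from h import *
go(.480,-.067,.2,10)
c=imaging.capture("wrist");cv2.imwrite("pics/w11.png",c["pixels"][:,:,::-1])
c=imaging.capture("scene");cv2.imwrite("pics/s11.png",cv2.resize(c["pixels"][130:310,120:460,::-1],None,fx=2.3,fy=2.3,interpolation=cv2.INTER_CUBIC))
```

```text
pos [0.6524 0.1044 0.2211] yaw 10.2 down [ 0.026 -0.006 -1.   ] tool shift [ 0.0177 -0.1381 -0.2005] twist 0.2 F [ 2.  -0.1  0.6] w 86.6 t 15.55
```

View pics/w11.png

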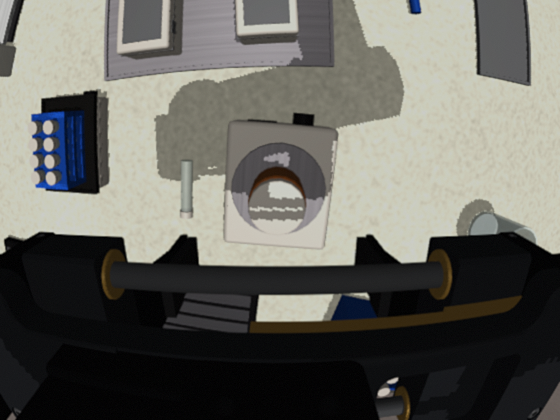

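View pics/s11.png

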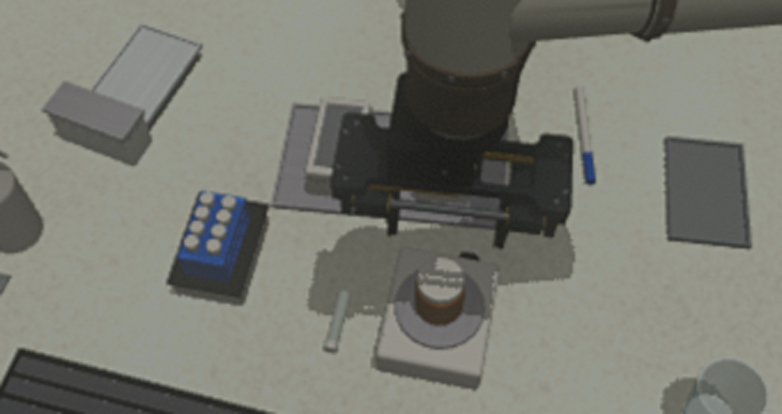

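Call:
apply_moves(xyz=[[0,-0.013,-0.02],[0,-0.025,-0.036],[0,-0.027,-0.04],[0,-0.027,-0.04],[0,-0.027,-0.04],[0.005,-0.016,-0.024],[0,0,0]], twist=[0,0,0,0,0,0,0], claw=[1,1,1,1,1,1,1])

```text
time_s: 16.35
tcp_pos: [0.4646, -0.0685, 0.1978]
ee_rot: [[-0.001, -0.176, 0.984], [-0.007, 0.984, 0.176], [-1.0, -0.007, -0.002]]
wrist_force: [0.6, 0.7, -0.3]
gripper_width: 0.998
```

Call:
apply_moves(xyz=[[0,0,0]], twist=[0], claw=[1])

```text
time_s: 16.45
tcp_pos: [0.4638, -0.0689, 0.197]
ee_rot: [[-0.003, -0.175, 0.985], [-0.007, 0.985, 0.175], [-1.0, -0.007, -0.004]]
wrist_force: [-0.1, -0.8, 0.2]
gripper_width: 0.998
```

Run:
```python
from h import *
c=imaging.capture("wrist");go(.480,-.067,.06,10);np.savez("c12.npz",**{k:c[k] for k in("pixels","mtx","view")})
cv2.imwrite("pics/w12.png",cv2.resize(c["pixels"][80:260,110:460,::-1],None,fx=2.2,fy=2.2,interpolation=cv2.INTER_CUBIC))
```

```text
pos [ 0.4637 -0.0687  0.1968] yaw 10.1 down [-0.004 -0.007 -1.   ] tool shift [ 0.1367 -0.0003  0.0171] twist 0.1 F [-0.2 -0.6 -0.6] w 87.0 t 16.5
```

View pics/w12.png

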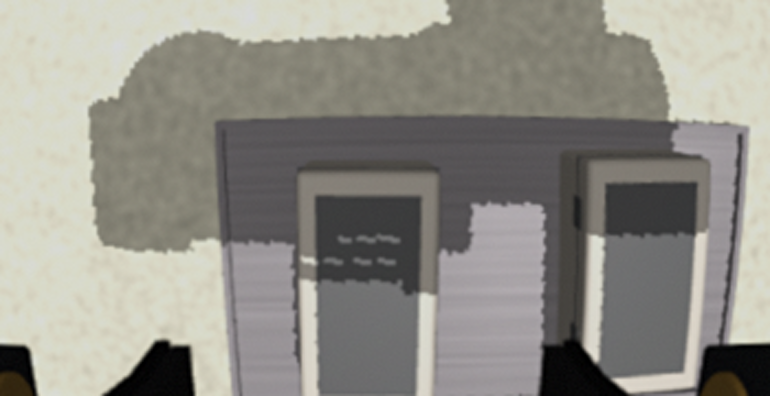

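Run:
```python
from h import *
c=dict(np.load("c12.npz"))
f=lambda p,z=.054:fback(c,((p[0]+.5)/2.2-.5+110,(p[1]+.5)/2.2-.5+80),z)[:2]
def case(nl,nr,fl,fr):
    nl,nr,fl,fr=map(f,(nl,nr,fl,fr))
    dirs=[(fl-nl)/np.linalg.norm(fl-nl),(fr-nr)/np.linalg.norm(fr-nr)];d=sum(dirs);d/=np.linalg.norm(d)
    print("W",np.linalg.norm(nl-nr),np.linalg.norm(fl-fr),"yaws",[np.degrees(np.arctan2(v[1],v[0])) for v in dirs],np.degrees(np.arctan2(*(nr-nl)[::-1]))-90,"centre",(nl+nr)/2+.055*d)
case((299,169),(441,169),(301,394),(433,394))
case((587,156),(711,157),(588,392),(699,388))
```

```text
W 0.05835676589866768 0.05915518167975303 yaws [np.float64(9.122005894088144), np.float64(9.577481705548688)] 10.111315076716565 centre [ 0.48040138 -0.06669267]
W 0.05917404192439991 0.057823344937116515 yaws [np.float64(15.017698766973805), np.float64(14.227992278592787)] 12.104171348748352 centre [0.45043853 0.05593658]
```

Call:
apply_moves(xyz=[[0.02,0,0.005],[0.035,0,0.004],[0.035,0,0.003],[0.03,0,0.003],[0.015,0,0.001],[0,0,0]], twist=[0,0,0,0,0,0], claw=[1,1,1,1,1,1])

```text
time_s: 17.1
tcp_pos: [0.4864, -0.0622, 0.0554]
ee_rot: [[-0.001, -0.181, 0.983], [-0.007, 0.983, 0.181], [-1.0, -0.007, -0.002]]
wrist_force: [-0.1, -0.4, 0.0]
gripper_width: 0.997
```

Run:
```python
from h import *
go(.4804,-.0667,.027,9.7)
```

```text
pos [ 0.4864 -0.0622  0.0554] yaw 10.4 down [-0.001 -0.007 -1.   ] tool shift [ 0.0285 -0.0031 -0.0067] twist 0.7 F [-0.1 -0.4  0. ] w 86.7 t 17.1
```

Call:
apply_moves(xyz=[[0.008,-0.003,-0.005],[0.01,0,-0.002],[0.008,0,0],[0.001,0,0]], twist=[0.7,0,0,0], claw=[1,1,1,1])

```text
time_s: 17.5
tcp_pos: [0.4819, -0.0656, 0.0275]
ee_rot: [[0.002, -0.17, 0.985], [-0.007, 0.985, 0.17], [-1.0, -0.007, 0.001]]
wrist_force: [-0.9, 0.4, -0.1]
gripper_width: 1.0
```

Run:
```python
from h import *
go(.4804,-.0667,.027,9.7)
```

```text
pos [ 0.4819 -0.0656  0.0275] yaw 9.8 down [ 0.002 -0.007 -1.   ] tool shift [ 0.0005 -0.0008 -0.0017] twist 0.1 F [-0.9  0.4 -0.1] w 87.0 t 17.5
```

Call:
apply_moves(xyz=[[0,-0.001,-0.001],[0,0,0],[0,0,0],[0,0,0],[0,0,0]], twist=[0,0,0,0,0], claw=[0.8,0.7,0.4,0,0])

```text
time_s: 18.0
tcp_pos: [0.4822, -0.0667, 0.0289]
ee_rot: [[0.006, -0.17, 0.985], [-0.006, 0.985, 0.17], [-1.0, -0.007, 0.005]]
wrist_force: [0.5, 0.2, -4.2]
gripper_width: 0.686
```

Call:
apply_moves(xyz=[[0,0,0],[-0.004,0,0],[-0.006,0,0],[-0.008,0,0]], twist=[0,0,0,0], claw=[0,0,0,0])

```text
time_s: 18.4
tcp_pos: [0.4783, -0.0671, 0.0451]
ee_rot: [[-0.003, -0.168, 0.986], [-0.007, 0.986, 0.168], [-1.0, -0.006, -0.004]]
wrist_force: [-0.6, -0.1, -7.0]
gripper_width: 0.689
```

Call:
apply_moves(xyz=[[-0.004,0,0],[-0.001,0,0]], twist=[0,0], claw=[0,0])

```text
time_s: 18.6
tcp_pos: [0.4783, -0.067, 0.0514]
ee_rot: [[-0.002, -0.168, 0.986], [-0.006, 0.986, 0.168], [-1.0, -0.006, -0.003]]
wrist_force: [-0.1, 0.7, -5.8]
gripper_width: 0.687
```

Run:
```python
from h import *
for i in range(4):
    go(.4804,-.0667,.027,9.7); print(np.round(r.sense()["effort"],1)); c=imaging.capture("wrist")
cv2.imwrite("pics/w13.png",c["pixels"][:,:,::-1])
```

```text
pos [ 0.4783 -0.067   0.0514] yaw 9.7 down [-0.002 -0.006 -1.   ] tool shift [0.0244 0.0001 0.0022] twist -0.0 F [-0.1  0.7 -5.8] w 59.8 t 18.6
[ -0.  -34.6  13.3   3.2  -0.1   0. ]
pos [ 0.4784 -0.067   0.0514] yaw 9.7 down [-0.002 -0.006 -1.   ] tool shift [0.0244 0.0001 0.0021] twist -0.0 F [ 0.1  1.1 -5.9] w 59.9 t 18.65
[ -0.1 -34.2  13.1   3.2  -0.1   0. ]
pos [ 0.4784 -0.067   0.0511] yaw 9.7 down [-0.002 -0.006 -1.   ] tool shift [0.0241 0.0001 0.0021] twist -0.0 F [-0.9  0.2 -5.9] w 60.1 t 18.7
[ -0.  -34.8  13.3   3.2  -0.1   0. ]
pos [ 0.4782 -0.067   0.0509] yaw 9.7 down [-0.002 -0.007 -1.   ] tool shift [0.0239 0.0001 0.0023] twist -0.0 F [-0.2 -0.1 -6.2] w 59.7 t 18.75
[  0.  -34.9  13.4   3.3  -0.1   0. ]
```

View pics/w13.png

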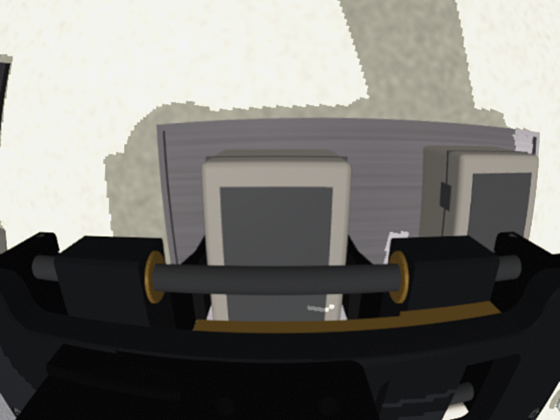

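Call:
apply_moves(xyz=[[-0.015,0,0],[-0.03,0,0],[-0.03,0,0],[-0.02,0,0]], twist=[0,0,0,0], claw=[0,0,0,0])

```text
time_s: 19.2
tcp_pos: [0.4743, -0.0669, 0.1435]
ee_rot: [[-0.017, -0.166, 0.986], [-0.008, 0.986, 0.166], [-1.0, -0.005, -0.018]]
wrist_force: [0.2, -0.3, -6.9]
gripper_width: 0.686
```

Run:
```python
from h import *
t=imaging.capture("top")
cv2.imwrite("pics/bt.png",cv2.resize(t["pixels"][200:290,370:450,::-1],None,fx=7,fy=6.6667,interpolation=cv2.INTER_CUBIC) if 0 else cv2.resize(t["pixels"][205:290,370:450,::-1],None,fx=7,fy=7,interpolation=cv2.INTER_CUBIC))
t=imaging.capture("scene")
cv2.imwrite("pics/bs.png",cv2.resize(t["pixels"][130:205,130:220,::-1],None,fx=8,fy=8,interpolation=cv2.INTER_CUBIC))
go(.44,-.345,.2,-5.5)
```

```text
pos [ 0.476  -0.0667  0.1446] yaw 9.6 down [-0.012 -0.007 -1.   ] tool shift [-0.0529 -0.2687 -0.0826] twist 15.1 F [ 1.   0.1 -6.4] w 59.6 t 19.3
```

View pics/bt.png

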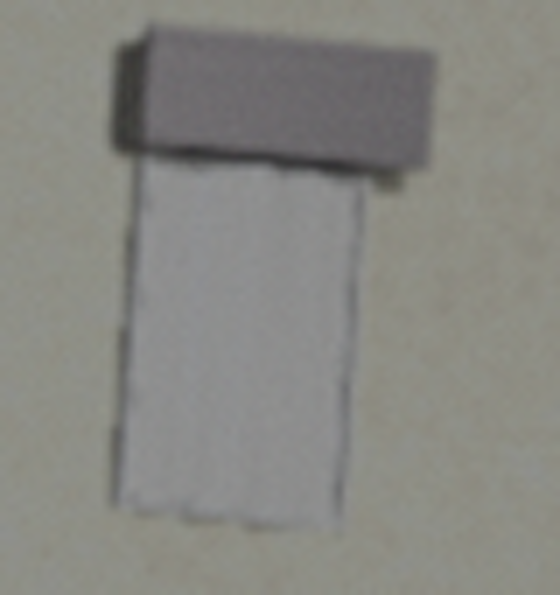

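View pics/bs.png

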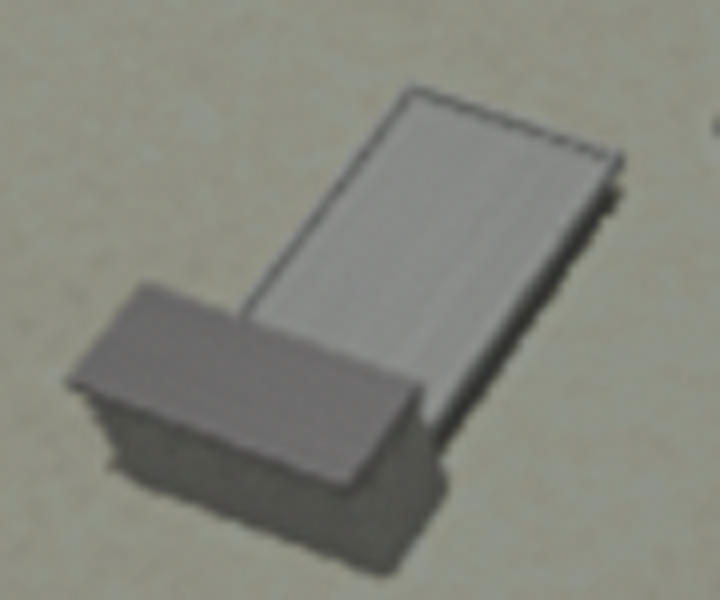

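Run:
```python
from h import *
t=imaging.capture("top")
g=lambda p,z:back(t,((p[0]+.5)/7-.5+370,(p[1]+.5)/7-.5+205),z)[:2]
an=lambda v:np.degrees(np.arctan2(v[1],v[0]))
nl,nr,fl,fr=[g(p,.026) for p in [(117,507),(340,525),(137,185),(363,180)]]
print("W",np.linalg.norm(nl-nr),"yaw",an(fl-nl),an(fr-nr),an(nl-nr)-90)
a=np.radians(-5);B=[g(p,.063) for p in [(152,25),(437,53),(428,168),(147,147)]]
print("block W",np.linalg.norm(B[0]-B[1]),np.linalg.norm(B[0]-B[3]),"yaw",an(B[0]-B[1])-90,an(B[3]-B[2])-90,np.mean(B,0))
for y in (-4.5,-5.5):
    e=np.array([np.cos(np.radians(y)),np.sin(np.radians(y))]);print("yaw",y,"from near edge",(nl+nr)/2+.071*e,"from block",np.mean(B,0)-.0945*e)
s=imaging.capture("scene")
g=lambda p,z:back(s,((p[0]+.5)/8-.5+130,(p[1]+.5)/8-.5+130),z)[:2]
nr,nl,fr,fl=[g(p,.026) for p in [(410,90),(622,157),(245,315),(425,410)]]
print("scene W",np.linalg.norm(nl-nr),"yaw",an(fl-nl),an(fr-nr),an(nl-nr)-90,(nl+nr)/2+.071*np.array([np.cos(np.radians(-5)),np.sin(np.radians(-5))]))
B=[g(p,.063) for p in [(148,285),(423,388),(350,488),(72,380)]];print("block",np.linalg.norm(B[0]-B[1]),np.mean(B,0)-.0945*np.array([np.cos(np.radians(-5)),np.sin(np.radians(-5))]),an(B[1]-B[0])-90,an(B[2]-B[3])-90)
```

```text
W 0.08831629737650552 yaw -5.119723129471185 -5.861759175765768 -4.4985112763734065
block W 0.1114042912346896 0.04792868517762012 yaw -5.5855321237492745 -4.212486508579801 [ 0.53694796 -0.3543869 ]
yaw -4.5 from near edge [ 0.44533639 -0.34135579] from block [ 0.44273927 -0.34697252]
yaw -5.5 from near edge [ 0.44522839 -0.34259024] from block [ 0.44288302 -0.34532948]
scene W 0.08941252111874318 yaw -8.702414143340254 -5.026258927493169 -4.31603206954901 [ 0.45071441 -0.33852336]
block 0.11076409333478603 [ 0.44608353 -0.34115182] -6.281572605855715 -6.459774940726916
```

Call:
apply_moves(xyz=[[0,-0.015,-0.002],[0,-0.03,-0.005],[0,-0.038,-0.006],[0,-0.038,-0.006],[0,-0.038,-0.006],[0,-0.038,-0.006],[0,-0.038,-0.005],[0,-0.025,-0.003],[0,-0.01,-0.001],[0,0,0]], twist=[1,1.7,1.8,1.8,1.8,1.8,1.8,1.7,1,0], claw=[0,0,0,0,0,0,0,0,0,0])

```text
time_s: 20.4
tcp_pos: [0.436, -0.3444, 0.1198]
ee_rot: [[-0.058, 0.096, 0.994], [0.005, 0.995, -0.096], [-0.998, -0.0, -0.058]]
wrist_force: [-0.0, 0.4, -6.3]
gripper_width: 0.688
```

Call:
apply_moves(xyz=[[0,0,0]], twist=[0], claw=[0])

```text
time_s: 20.5
tcp_pos: [0.4351, -0.3436, 0.1181]
ee_rot: [[-0.061, 0.096, 0.993], [0.007, 0.995, -0.096], [-0.998, 0.001, -0.061]]
wrist_force: [-0.2, 1.6, -7.0]
gripper_width: 0.69
```

Run:
```python
from h import *
c=imaging.capture("wrist");go(.446,-.343,.05,-5.2);np.savez("c14.npz",**{k:c[k] for k in("pixels","mtx","view")})
cv2.imwrite("pics/w14.png",c["pixels"][:,:,::-1])
```

```text
pos [ 0.4351 -0.3433  0.1181] yaw -5.5 down [-0.061  0.008 -0.998] tool shift [0.0673 0.0012 0.015 ] twist -0.3 F [-0.  -0.3 -7.3] w 60.1 t 20.55
```

View pics/w14.png

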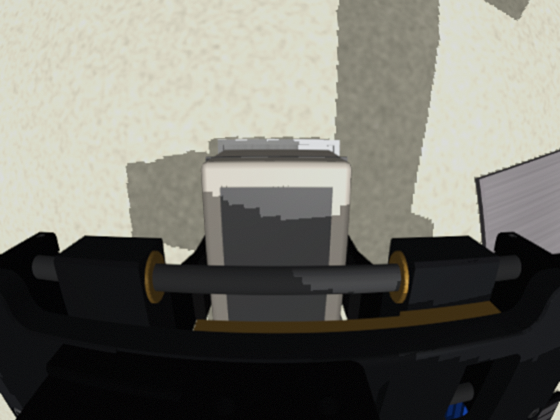

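Run:
```python
from h import *
c=dict(np.load("c14.npz"))
cv2.imwrite("pics/w14z.png",cv2.resize(c["pixels"][120:180,190:360,::-1],None,fx=4.5,fy=4.5,interpolation=cv2.INTER_CUBIC))
for z in(.026,): 
    nr,nl=fback(c,(210,140),z)[:2],fback(c,(339,140),z)[:2];print(nr,nl,np.linalg.norm(nr-nl),(nr+nl)/2+.071*np.array([.9959,-.0906]))
```

```text
[ 0.36854423 -0.38815097] [ 0.37808636 -0.29072031] 0.09789681653785844 [ 0.44402419 -0.34586824]
```

View pics/w14z.png

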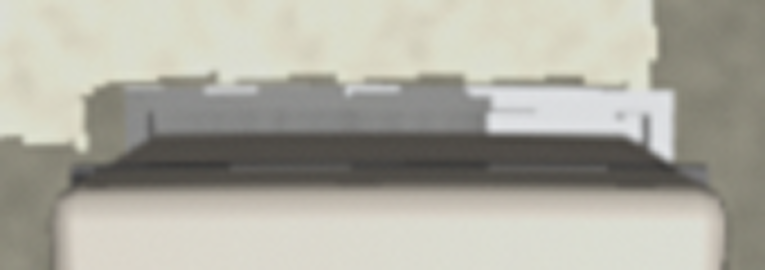

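Call:
apply_moves(xyz=[[0.01,0,0.005],[0.02,0,0.006],[0.018,0,0.004],[0.008,0,0.001]], twist=[0,0,0,0], claw=[0,0,0,0])

```text
time_s: 20.95
tcp_pos: [0.4513, -0.3411, 0.0594]
ee_rot: [[-0.057, 0.089, 0.994], [0.006, 0.996, -0.089], [-0.998, 0.001, -0.057]]
wrist_force: [-0.0, 0.5, -6.4]
gripper_width: 0.684
```

Run:
```python
from h import *
go(.447,-.3425,.05,-5.2)
```

```text
pos [ 0.4513 -0.3411  0.0594] yaw -5.1 down [-0.057  0.006 -0.998] tool shift [ 0.0097 -0.0018 -0.0037] twist 0.1 F [-0.   0.5 -6.4] w 59.5 t 20.95
```

Call:
apply_moves(xyz=[[0.003,-0.001,-0.004],[0.003,-0.001,-0.001],[0.002,0,0]], twist=[0,0,0], claw=[0,0,0])

```text
time_s: 21.25
tcp_pos: [0.4459, -0.3412, 0.0505]
ee_rot: [[-0.058, 0.086, 0.995], [0.006, 0.996, -0.086], [-0.998, 0.001, -0.058]]
wrist_force: [-1.4, -0.7, -6.3]
gripper_width: 0.681
```

Run:
```python
from h import *
go(.447,-.3425,.05,-5.2)
c=imaging.capture("wrist")
cv2.imwrite("pics/w15.png",c["pixels"][:,:,::-1])
```

```text
pos [ 0.4459 -0.3412  0.0505] yaw -4.9 down [-0.058  0.006 -0.998] tool shift [ 0.0005 -0.0012  0.0013] twist 0.3 F [-1.4 -0.7 -6.3] w 59.2 t 21.25
```

View pics/w15.png

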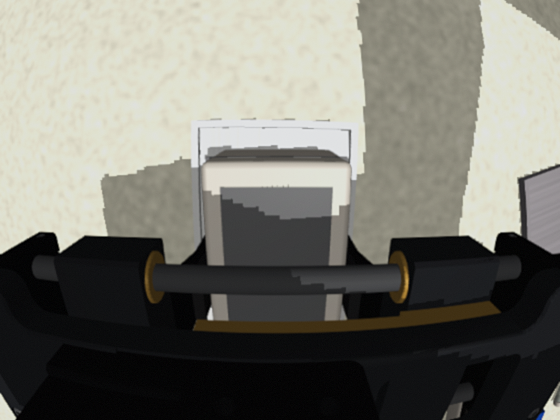

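Call:
apply_moves(xyz=[[0.002,0,0.001],[0.002,0,0]], twist=[0,0], claw=[0,0])

```text
time_s: 21.5
tcp_pos: [0.4469, -0.3415, 0.0477]
ee_rot: [[-0.056, 0.086, 0.995], [0.005, 0.996, -0.086], [-0.998, 0.0, -0.057]]
wrist_force: [-0.7, 1.4, -4.0]
gripper_width: 0.689
```

Call:
apply_moves(xyz=[[0.002,0,0],[0.002,0,0]], twist=[0,0], claw=[0,0])

```text
time_s: 21.7
tcp_pos: [0.4469, -0.3416, 0.0448]
ee_rot: [[-0.055, 0.086, 0.995], [0.005, 0.996, -0.086], [-0.998, 0.0, -0.056]]
wrist_force: [-1.7, 3.0, -1.2]
gripper_width: 0.69
```

Call:
apply_moves(xyz=[[0.002,0,0],[0.002,0,0]], twist=[0,0], claw=[0,0])

```text
time_s: 21.9
tcp_pos: [0.4468, -0.3416, 0.0419]
ee_rot: [[-0.055, 0.085, 0.995], [0.004, 0.996, -0.085], [-0.999, -0.0, -0.055]]
wrist_force: [-2.2, 2.8, 1.0]
gripper_width: 0.685
```

Run:
```python
from h import *
go(.447,-.3425,.04,-5.2);print(r.sense()["moment"])
c=imaging.capture("wrist")
cv2.imwrite("pics/w16.png",c["pixels"][:,:,::-1])
```

```text
pos [ 0.4468 -0.3416  0.0419] yaw -4.9 down [-0.055  0.004 -0.999] tool shift [ 0.0019 -0.0009  0.0003] twist 0.3 F [-2.2  2.8  1. ] w 59.6 t 21.9
[ 0.70635344  0.29590303 -0.00363802]
```

View pics/w16.png

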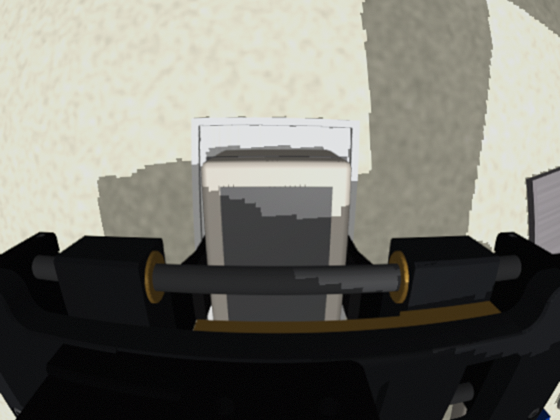

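Call:
apply_moves(xyz=[[0.002,0,0],[0.002,0,0]], twist=[0,0], claw=[0,0])

```text
time_s: 22.15
tcp_pos: [0.4464, -0.3415, 0.0385]
ee_rot: [[-0.055, 0.085, 0.995], [0.004, 0.996, -0.085], [-0.998, -0.0, -0.055]]
wrist_force: [-3.5, 4.7, 5.2]
gripper_width: 0.688
```

Call:
apply_moves(xyz=[[0.002,0,0]], twist=[0], claw=[0])

```text
time_s: 22.25
tcp_pos: [0.4457, -0.3414, 0.0368]
ee_rot: [[-0.056, 0.085, 0.995], [0.005, 0.996, -0.085], [-0.998, -0.0, -0.056]]
wrist_force: [-4.4, 3.7, 5.0]
gripper_width: 0.685
```

Run:
```python
from h import *
go(.447,-.3425,.04,-5.2);print(r.sense()["moment"])
c=imaging.capture("wrist")
cv2.imwrite("pics/w17.png",c["pixels"][:,:,::-1])
```

```text
pos [ 0.4457 -0.3414  0.0368] yaw -4.9 down [-0.056  0.005 -0.998] tool shift [-0.0032 -0.001   0.0012] twist 0.3 F [-4.4  3.7  5. ] w 59.6 t 22.25
[ 1.08227364  0.85987981 -0.07863155]
```

View pics/w17.png

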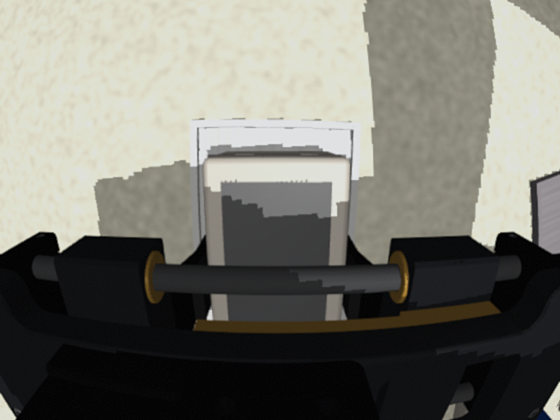

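Call:
apply_moves(xyz=[[0.002,0,0]], twist=[0], claw=[0])

```text
time_s: 22.4
tcp_pos: [0.4456, -0.3414, 0.0362]
ee_rot: [[-0.056, 0.085, 0.995], [0.004, 0.996, -0.085], [-0.998, -0.001, -0.056]]
wrist_force: [-4.7, 9.0, 19.0]
gripper_width: 0.685
```

Run:
```python
from h import *
go(.447,-.3425,.04,-5.2);print(r.sense()["moment"])
c=imaging.capture("wrist")
cv2.imwrite("pics/w18.png",c["pixels"][:,:,::-1])
```

```text
pos [ 0.4456 -0.3414  0.0362] yaw -4.9 down [-0.056  0.004 -0.998] tool shift [-0.0039 -0.001   0.0013] twist 0.3 F [-4.7  9.  19. ] w 59.6 t 22.4
[ 2.34331582  1.14066663 -0.09368971]
```

View pics/w18.png

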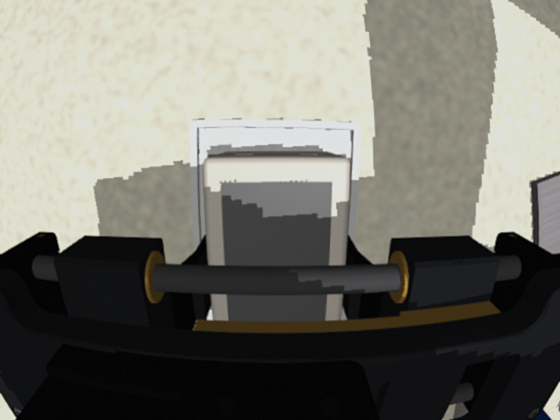

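Call:
apply_moves(xyz=[[-0.002,0,0],[-0.002,0,0]], twist=[0,0], claw=[0,0])

```text
time_s: 22.65
tcp_pos: [0.4457, -0.3414, 0.0411]
ee_rot: [[-0.056, 0.085, 0.995], [0.004, 0.996, -0.085], [-0.998, -0.001, -0.056]]
wrist_force: [-3.1, 1.8, -1.0]
gripper_width: 0.687
```

Call:
apply_moves(xyz=[[0,0,0],[0,0,0],[0,0,0],[0,0,0],[0,0,0],[0,0,0]], twist=[0,0,0,0,0,0], claw=[0.68,0.7,0.75,0.85,1,1])

```text
time_s: 23.25
tcp_pos: [0.4497, -0.3438, 0.0413]
ee_rot: [[-0.048, 0.084, 0.995], [-0.001, 0.996, -0.084], [-0.999, -0.005, -0.048]]
wrist_force: [0.4, -0.5, 1.2]
gripper_width: 0.934
```

Run:
```python
from h import *
go(.447,-.3425,.04,-5.2);print(r.sense()["moment"])
c=imaging.capture("wrist")
cv2.imwrite("pics/w19.png",c["pixels"][:,:,::-1])
```

```text
pos [ 0.4497 -0.3438  0.0413] yaw -4.8 down [-0.048 -0.001 -0.999] tool shift [ 0.0015  0.0011 -0.0027] twist 0.4 F [ 0.4 -0.5  1.2] w 81.3 t 23.25
[-0.04690027 -0.12696963  0.00590862]
```

View pics/w19.png

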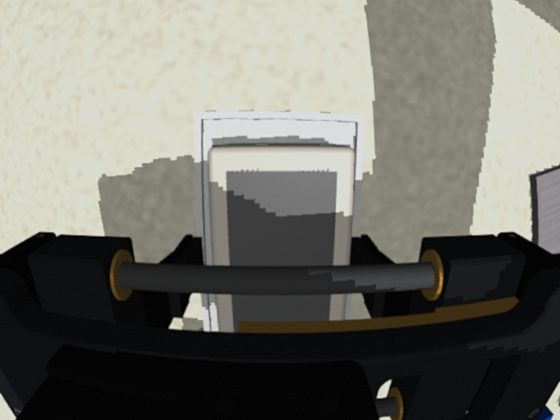

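Free of the case. Rise straight up and look.

Call:
apply_moves(xyz=[[-0.01,0,-0.002],[-0.02,0,-0.002],[-0.035,0,-0.002],[-0.035,0,-0.002],[-0.035,0,-0.002],[0,0,0]], twist=[0,0,0,0,0,0], claw=[1,1,1,1,1,1])

```text
time_s: 23.9
tcp_pos: [0.4458, -0.3433, 0.1846]
ee_rot: [[-0.049, 0.083, 0.995], [-0.002, 0.997, -0.083], [-0.999, -0.006, -0.048]]
wrist_force: [0.7, 0.7, 0.3]
gripper_width: 0.999
```

Run:
```python
from h import *
go(.4505,.056,.2,14.3)
c=imaging.capture("wrist");cv2.imwrite("pics/w20.png",c["pixels"][:,:,::-1])
t=imaging.capture("top");cv2.imwrite("pics/t20.png",cv2.resize(t["pixels"][130:320,110:450,::-1],None,fx=2.3,fy=2.3,interpolation=cv2.INTER_CUBIC))
```

```text
pos [ 0.4458 -0.3433  0.1846] yaw -4.8 down [-0.049 -0.002 -0.999] tool shift [-0.0165  0.3982 -0.0293] twist -19.1 F [0.7 0.7 0.3] w 86.9 t 23.9
```

View pics/w20.png

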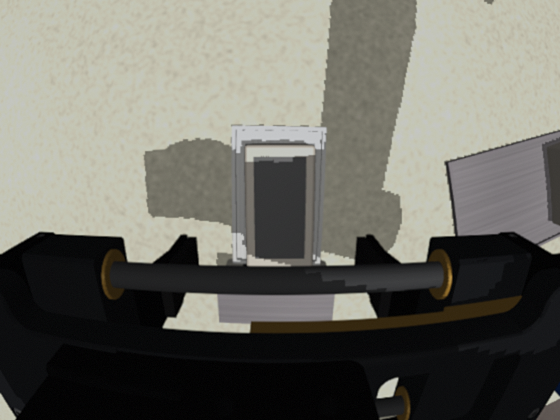

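View pics/t20.png

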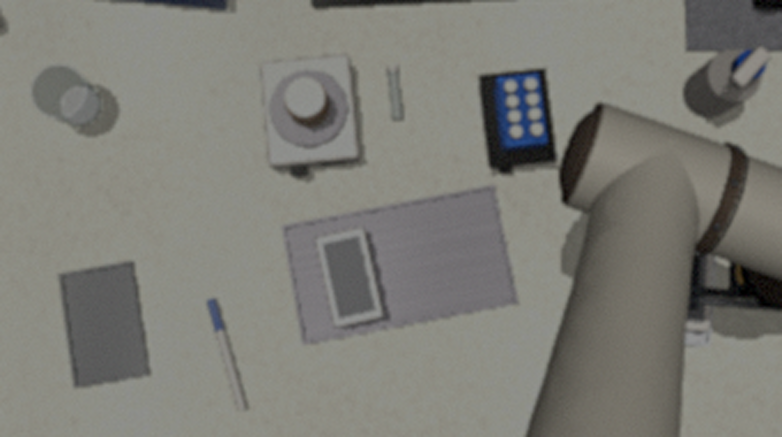

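Call:
apply_moves(xyz=[[-0.005,0.018,0.002],[-0.005,0.033,0.003],[-0.005,0.038,0.003],[0,0.038,0.003],[0,0.038,0.003],[0,0.038,0.003],[0,0.038,0.003],[0,0.038,0.004],[0,0.038,0.004],[0,0.035,0.004],[0,0.025,0.003],[0,0.014,0.002]], twist=[-1,-1.6,-1.7,-1.7,-1.7,-1.7,-1.7,-1.7,-1.7,-1.6,-1.5,-1], claw=[1,1,1,1,1,1,1,1,1,1,1,1])

```text
time_s: 25.2
tcp_pos: [0.4469, 0.0625, 0.1826]
ee_rot: [[-0.086, -0.242, 0.967], [0.004, 0.97, 0.243], [-0.996, 0.025, -0.083]]
wrist_force: [0.7, -0.1, -0.3]
gripper_width: 0.997
```

Call:
apply_moves(xyz=[[0,0,0],[0,0,0]], twist=[0,0], claw=[1,1])

```text
time_s: 25.4
tcp_pos: [0.4453, 0.0635, 0.1807]
ee_rot: [[-0.091, -0.245, 0.965], [0.002, 0.969, 0.246], [-0.996, 0.024, -0.087]]
wrist_force: [-0.0, -0.4, -0.5]
gripper_width: 1.003
```

Run:
```python
from h import *
c=imaging.capture("wrist");go(.4505,.056,.027,14.3);np.savez("c21.npz",**{k:c[k] for k in("pixels","mtx","view")})
cv2.imwrite("pics/w21.png",cv2.resize(c["pixels"][80:260,110:460,::-1],None,fx=2.2,fy=2.2,interpolation=cv2.INTER_CUBIC))
t=imaging.capture("top");cv2.imwrite("pics/t21.png",cv2.resize(t["pixels"][140:290,300:450,::-1],None,fx=4,fy=4,interpolation=cv2.INTER_CUBIC))
```

```text
pos [0.4453 0.0633 0.1807] yaw 14.3 down [-0.091  0.002 -0.996] tool shift [ 0.1526 -0.0121  0.0167] twist -0.0 F [-0.2 -1.  -0.9] w 86.8 t 25.45
```

View pics/w21.png

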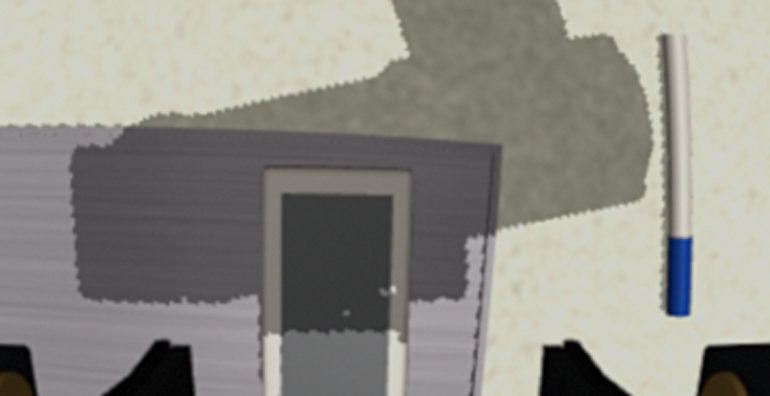

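View pics/t21.png

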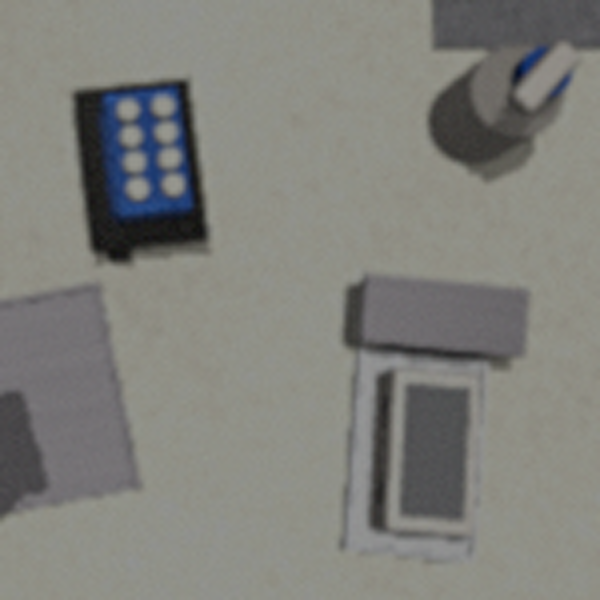

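Run:
```python
from h import *
t=imaging.capture("top")
print("rack",back(t,(337.4,176.1),.089)[:2],"rocker .6456,-.1504 (wrist y -.149)")
print("case in bay"); quad(t,[(393,370),(475,372),(468,534),(386,529)],4,300,140,.0655)
c=dict(np.load("c21.npz"))
f=lambda p,z=.054:fback(c,((p[0]+.5)/2.2-.5+110,(p[1]+.5)/2.2-.5+80),z)[:2]
def case(nl,nr,fl,fr):
    nl,nr,fl,fr=map(f,(nl,nr,fl,fr))
    dirs=[(fl-nl)/np.linalg.norm(fl-nl),(fr-nr)/np.linalg.norm(fr-nr)];d=sum(dirs);d/=np.linalg.norm(d)
    print("W",np.linalg.norm(nl-nr),np.linalg.norm(fl-fr),"yaws",[np.degrees(np.arctan2(v[1],v[0])) for v in dirs],np.degrees(np.arctan2(*(nr-nl)[::-1]))-90,"centre",(nl+nr)/2+.055*d)
case((264,170),(411,171),(263,394),(407,394))
go(.4505,.055,.027,14.3)
```

```text
rack [ 0.64896167 -0.15137078] rocker .6456,-.1504 (wrist y -.149)
case in bay
centre [ 0.4452 -0.3401] yaw -4.5 -4.2 -1.2999999999999972 -3.4000000000000057 L 0.1091 0.1071 W 0.0555 0.055
W 0.05785524870801002 0.060105426701853544 yaws [np.float64(12.375891639320052), np.float64(13.770771475290573)] 13.490803425580083 centre [0.45258305 0.05521331]
pos [0.4457 0.0629 0.1812] yaw 14.2 down [-0.09   0.002 -0.996] tool shift [ 0.1531 -0.0126  0.016 ] twist -0.1 F [-0.9  0.1 -0.7] w 87.1 t 25.55
```

Call:
apply_moves(xyz=[[0.02,-0.004,0.004],[0.035,-0.003,0.004],[0.035,-0.003,0.003],[0.03,-0.001,0.003],[0.012,0,0.002],[0,0,0]], twist=[0.3,0.3,0,0,0,0], claw=[1,1,1,1,1,1])

```text
time_s: 26.15
tcp_pos: [0.4551, 0.0518, 0.0452]
ee_rot: [[-0.084, -0.224, 0.971], [0.004, 0.974, 0.225], [-0.996, 0.023, -0.081]]
wrist_force: [-0.6, -0.1, 0.6]
gripper_width: 1.001
```

Run:
```python
from h import *
go(.4515,.0555,.028,13.5)
```

```text
pos [0.4551 0.0518 0.0452] yaw 13.1 down [-0.084  0.004 -0.996] tool shift [ 0.0175  0.004  -0.0012] twist -0.4 F [-0.6 -0.1  0.6] w 87.1 t 26.15
```

Call:
apply_moves(xyz=[[0.008,0.003,-0.001],[0.007,0.001,0],[0.003,0,0]], twist=[-0.4,0,0], claw=[1,1,1])

```text
time_s: 26.45
tcp_pos: [0.4528, 0.0552, 0.0279]
ee_rot: [[-0.08, -0.23, 0.97], [0.006, 0.973, 0.231], [-0.997, 0.024, -0.077]]
wrist_force: [0.2, 0.4, 0.6]
gripper_width: 1.002
```

Run:
```python
from h import *
go(.4515,.0555,.028,13.5)
c=imaging.capture("wrist");cv2.imwrite("pics/w22.png",c["pixels"][:,:,::-1])
```

```text
pos [0.4528 0.0552 0.0279] yaw 13.4 down [-0.08   0.006 -0.997] tool shift [-0.      0.0006 -0.0012] twist -0.1 F [0.2 0.4 0.6] w 87.1 t 26.45
```

View pics/w22.png

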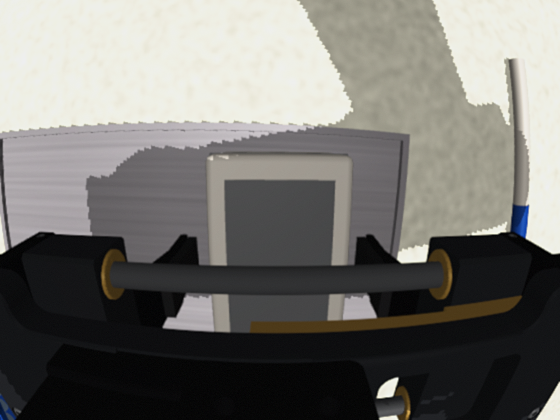

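Call:
apply_moves(xyz=[[0,0,0],[0,0,0],[0,0,0],[0,0,0],[0,0,0],[0,0,0]], twist=[0,0,0,0,0,0], claw=[0.8,0.7,0.4,0,0,0])

```text
time_s: 27.1
tcp_pos: [0.4536, 0.0558, 0.0292]
ee_rot: [[-0.077, -0.23, 0.97], [0.007, 0.973, 0.232], [-0.997, 0.025, -0.074]]
wrist_force: [0.4, -0.0, -1.7]
gripper_width: 0.689
```

Call:
apply_moves(xyz=[[-0.005,0,0],[-0.01,0,0],[-0.02,0,0],[-0.03,0,0],[-0.025,0,0]], twist=[0,0,0,0,0], claw=[0,0,0,0,0])

```text
time_s: 27.6
tcp_pos: [0.4578, 0.0539, 0.1202]
ee_rot: [[-0.087, -0.229, 0.969], [0.003, 0.973, 0.23], [-0.996, 0.023, -0.084]]
wrist_force: [0.3, 0.1, -1.3]
gripper_width: 0.691
```

Run:
```python
from h import *
t=imaging.capture("top")
cv2.imwrite("pics/rt.png",cv2.resize(t["pixels"][235:310,120:195,::-1],None,fx=8,fy=8,interpolation=cv2.INTER_CUBIC))
t=imaging.capture("scene")
cv2.imwrite("pics/rs.png",cv2.resize(t["pixels"][175:250,390:465,::-1],None,fx=8,fy=8,interpolation=cv2.INTER_CUBIC))
go(.395,.355,.13,9)
```

```text
pos [0.4602 0.0547 0.1223] yaw 13.4 down [-0.08   0.006 -0.997] tool shift [-0.0007  0.3073  0.0055] twist 4.4 F [ 0.8 -0.4 -1.4] w 59.9 t 27.7
```

View pics/rt.png

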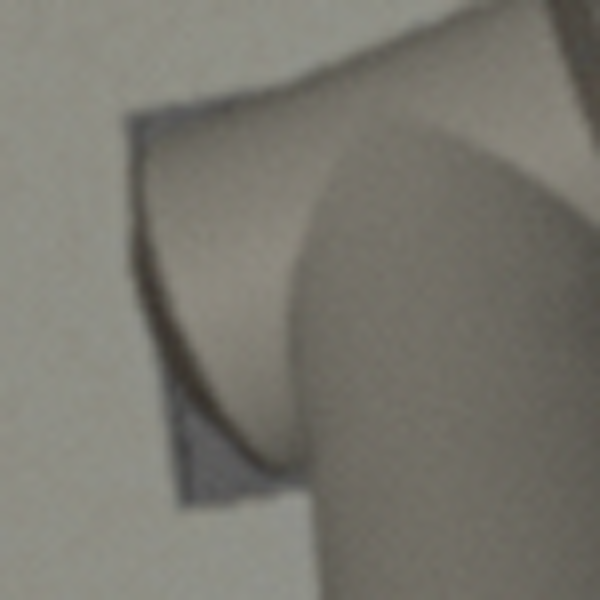

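View pics/rs.png

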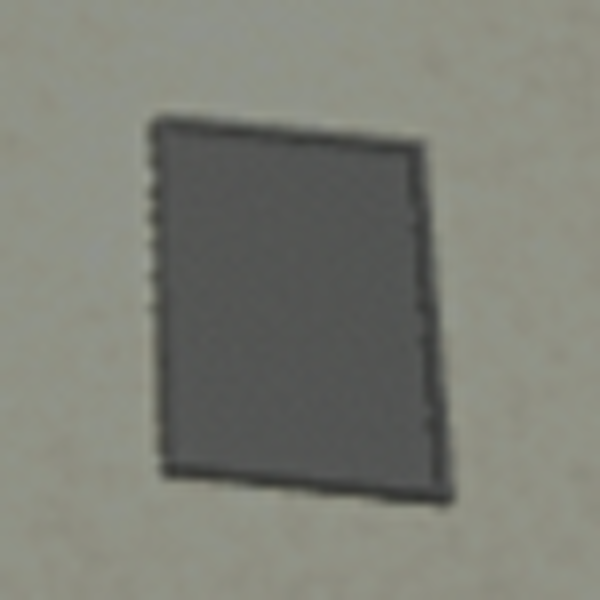

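Run:
```python
from h import *
s=imaging.capture("scene");quad(s,[(452,500),(163,473),(153,118),(422,143)],8,390,175,.008)
t=imaging.capture("top");quad(t,[(60,275),(133,263),(149,375),(76,386)],2.3,110,130,.008)
go(.395,.355,.13,9)
```

```text
centre [0.4002 0.3573] yaw 10.1 10.2 11.099999999999994 10.599999999999994 L 0.1421 0.1413 W 0.092 0.0916
centre [0.3939 0.3544] yaw 9.9 10.4 9.5 8.599999999999994 L 0.1382 0.1369 W 0.0907 0.0894
pos [0.4575 0.054  0.1189] yaw 13.3 down [-0.087  0.004 -0.996] tool shift [-0.0043  0.3075  0.0077] twist 4.3 F [ 0.2 -1.  -1.9] w 59.9 t 27.8
```

Call:
apply_moves(xyz=[[-0.002,0.015,0],[-0.003,0.03,0],[0,0.038,0],[0,0.038,0],[0,0.038,0],[0,0.038,0],[0,0.038,0],[0,0.037,0],[0,0.025,0],[0,0.01,0],[0,0,0]], twist=[0,0.3,0.4,0.4,0.4,0.4,0.4,0.4,0.3,0.3,0], claw=[0,0,0,0,0,0,0,0,0,0,0])

```text
time_s: 28.9
tcp_pos: [0.3833, 0.3584, 0.1149]
ee_rot: [[-0.113, -0.163, 0.98], [-0.017, 0.987, 0.162], [-0.993, 0.002, -0.114]]
wrist_force: [0.1, 0.3, -2.2]
gripper_width: 0.688
```

Run:
```python
from h import *
go(.397,.355,.029,10)
c=imaging.capture("wrist");cv2.imwrite("pics/w23.png",c["pixels"][:,:,::-1]);np.savez("c23.npz",**{k:c[k] for k in("pixels","mtx","view")})
go(.397,.355,.029,10)
```

```text
pos [0.3833 0.3584 0.1149] yaw 9.4 down [-0.113 -0.017 -0.993] tool shift [ 0.0839 -0.0057  0.0227] twist -0.6 F [ 0.1  0.3 -2.2] w 59.9 t 28.9
pos [0.3833 0.3574 0.1148] yaw 9.4 down [-0.114 -0.017 -0.993] tool shift [ 0.0838 -0.0048  0.0229] twist -0.6 F [ 0.5 -0.1 -1.7] w 60.3 t 28.95
```

View pics/w23.png

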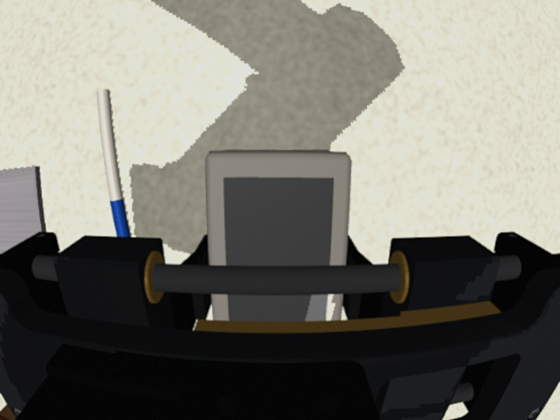

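Call:
apply_moves(xyz=[[0.01,-0.003,0.006],[0.02,-0.001,0.006],[0.018,-0.001,0.005],[0.008,0,0.002]], twist=[-0.4,-0.2,0,0], claw=[0,0,0,0])

```text
time_s: 29.35
tcp_pos: [0.3979, 0.349, 0.0541]
ee_rot: [[-0.115, -0.169, 0.979], [-0.018, 0.986, 0.168], [-0.993, 0.002, -0.116]]
wrist_force: [-0.7, 1.1, -2.3]
gripper_width: 0.689
```

Run:
```python
from h import *
go(.397,.355,.029,10)
c=imaging.capture("wrist");cv2.imwrite("pics/w24.png",c["pixels"][:,:,::-1]);np.savez("c24.npz",**{k:c[k] for k in("pixels","mtx","view")})
```

```text
pos [0.3979 0.349  0.0541] yaw 9.8 down [-0.115 -0.018 -0.993] tool shift [0.0249 0.006  0.003 ] twist -0.2 F [-0.7  1.1 -2.3] w 60.0 t 29.35
```

View pics/w24.png

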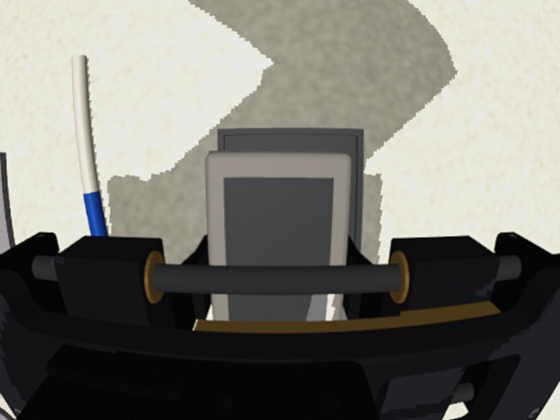

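Run:
```python
from h import *
c=dict(np.load("c24.npz"))
nr,nl=fback(c,(219,130),.008)[:2],fback(c,(363,130),.008)[:2]
print(np.linalg.norm(nr-nl),np.degrees(np.arctan2(*(nl-nr)[::-1]))-90,(nr+nl)/2+.071*np.array([.985,.174]))
go(.397,.355,.029,10)
```

```text
0.09083164484215622 10.151772955673579 [0.39601752 0.35827067]
pos [0.3976 0.3486 0.0532] yaw 9.7 down [-0.116 -0.019 -0.993] tool shift [0.024  0.0064 0.0033] twist -0.3 F [-0.8 -0.6 -2.4] w 60.0 t 29.4
```

Call:
apply_moves(xyz=[[0.006,0.005,0.002],[0.006,0.003,0.002],[0.004,0,0.001],[0.001,0,0]], twist=[-0.2,-0.1,0,0], claw=[0,0,0,0])

```text
time_s: 29.8
tcp_pos: [0.4005, 0.357, 0.0353]
ee_rot: [[-0.115, -0.173, 0.978], [-0.018, 0.985, 0.172], [-0.993, 0.002, -0.116]]
wrist_force: [-0.3, -0.2, -1.4]
gripper_width: 0.69
```

Run:
```python
from h import *
go(.3985,.357,.029,10)
c=imaging.capture("wrist");cv2.imwrite("pics/w25.png",c["pixels"][:,:,::-1])
```

```text
pos [0.4005 0.357  0.0353] yaw 10.0 down [-0.115 -0.018 -0.993] tool shift [ 0.0065  0.0004 -0.0012] twist -0.0 F [-0.3 -0.2 -1.4] w 60.1 t 29.8
```

View pics/w25.png

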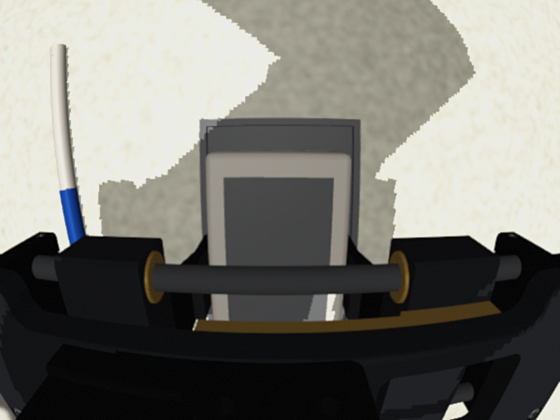

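Call:
apply_moves(xyz=[[0.003,0,-0.001],[0.001,0,0]], twist=[0,0], claw=[0,0])

```text
time_s: 30.05
tcp_pos: [0.3991, 0.3573, 0.032]
ee_rot: [[-0.114, -0.174, 0.978], [-0.017, 0.985, 0.173], [-0.993, 0.004, -0.115]]
wrist_force: [-0.2, -0.9, -1.7]
gripper_width: 0.688
```

Call:
apply_moves(xyz=[[0.001,0,0]], twist=[0], claw=[0])

```text
time_s: 30.15
tcp_pos: [0.399, 0.3574, 0.0313]
ee_rot: [[-0.113, -0.174, 0.978], [-0.016, 0.985, 0.173], [-0.993, 0.004, -0.115]]
wrist_force: [-1.5, 0.0, 2.2]
gripper_width: 0.686
```

Contact of the far edge, as predicted. Press lightly to flatten.

Call:
apply_moves(xyz=[[0.001,0,0]], twist=[0], claw=[0])

```text
time_s: 30.25
tcp_pos: [0.3988, 0.3574, 0.0309]
ee_rot: [[-0.113, -0.175, 0.978], [-0.016, 0.985, 0.174], [-0.993, 0.004, -0.114]]
wrist_force: [-1.9, -2.2, 4.0]
gripper_width: 0.688
```

Call:
apply_moves(xyz=[[0.001,0,0]], twist=[0], claw=[0])

```text
time_s: 30.35
tcp_pos: [0.3987, 0.3574, 0.0306]
ee_rot: [[-0.113, -0.175, 0.978], [-0.016, 0.985, 0.174], [-0.993, 0.004, -0.114]]
wrist_force: [-1.8, -1.9, 5.5]
gripper_width: 0.688
```

Call:
apply_moves(xyz=[[0.002,0,0]], twist=[0], claw=[0])

```text
time_s: 30.45
tcp_pos: [0.3982, 0.3571, 0.0295]
ee_rot: [[-0.113, -0.176, 0.978], [-0.017, 0.984, 0.175], [-0.993, 0.004, -0.115]]
wrist_force: [-2.5, -2.7, 6.0]
gripper_width: 0.686
```

Call:
apply_moves(xyz=[[0.002,0,0]], twist=[0], claw=[0])

```text
time_s: 30.55
tcp_pos: [0.3981, 0.3568, 0.029]
ee_rot: [[-0.113, -0.176, 0.978], [-0.017, 0.984, 0.175], [-0.993, 0.003, -0.114]]
wrist_force: [-2.9, -3.7, 15.4]
gripper_width: 0.686
```

Flat (force jumps at the flat height 0.029). Ease off and release.

Call:
apply_moves(xyz=[[-0.0005,0,0],[0,0,0],[0,0,0],[0,0,0],[0,0,0],[0,0,0],[0,0,0]], twist=[0,0,0,0,0,0,0], claw=[0.66,0.68,0.7,0.75,0.85,1,1])

```text
time_s: 31.25
tcp_pos: [0.3989, 0.3576, 0.0294]
ee_rot: [[-0.112, -0.176, 0.978], [-0.015, 0.984, 0.175], [-0.994, 0.005, -0.112]]
wrist_force: [-0.1, 0.1, -0.3]
gripper_width: 0.933
```

Run:
```python
from h import *
go(.397,.357,.2,10)
c=imaging.capture("wrist");cv2.imwrite("pics/w26.png",c["pixels"][:,:,::-1])
```

```text
pos [0.3989 0.3576 0.0294] yaw 10.2 down [-0.112 -0.015 -0.994] tool shift [-0.1693  0.0006 -0.0211] twist 0.2 F [-0.1  0.1 -0.3] w 81.2 t 31.25
```

View pics/w26.png

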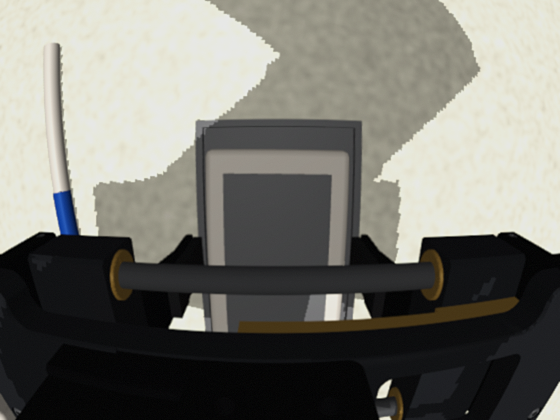

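Rise with the tool's tilt compensated so the way out is vertical, then move clear.

Call:
apply_moves(xyz=[[-0.01,0,-0.001],[-0.02,0,-0.002],[-0.035,0,-0.004],[-0.035,0,-0.004],[-0.035,0,-0.004],[-0.03,0,-0.003]], twist=[0,0,0,0,0,0], claw=[1,1,1,1,1,1])

```text
time_s: 31.9
tcp_pos: [0.3982, 0.3546, 0.1999]
ee_rot: [[-0.117, -0.176, 0.977], [-0.024, 0.984, 0.174], [-0.993, -0.003, -0.12]]
wrist_force: [0.8, 0.9, -0.0]
gripper_width: 0.997
```

Call:
apply_moves(xyz=[[0,-0.02,0],[0,-0.04,0],[0,-0.04,0],[0,-0.04,0],[0,-0.04,0],[0,-0.02,0],[0,0,0],[0,0,0]], twist=[0,0,0,0,0,0,0,0], claw=[1,1,1,1,1,1,1,1])

```text
time_s: 32.7
tcp_pos: [0.4345, 0.15, 0.2073]
ee_rot: [[-0.107, -0.177, 0.978], [-0.012, 0.984, 0.177], [-0.994, 0.007, -0.107]]
wrist_force: [1.0, -0.5, 0.2]
gripper_width: 0.999
```

Run:
```python
from h import *
go(.397,.357,.2,10)
t=imaging.capture("top");cv2.imwrite("pics/t27.png",cv2.resize(t["pixels"][130:320,110:450,::-1],None,fx=2.3,fy=2.3,interpolation=cv2.INTER_CUBIC))
s=imaging.capture("scene");cv2.imwrite("pics/s27.png",cv2.resize(s["pixels"][125:325,90:470,::-1],None,fx=2.1,fy=2.1,interpolation=cv2.INTER_CUBIC))
np.savez("t27.npz",**{k:t[k] for k in("pixels","mtx","view")})
for q in["wash_bottle_center","case_a_center","jar_center","tube_rack_center"]: print(q,[(round(k["p"],2),np.round(k["centre"],1)) for k in imaging.regions_of(q,t)[:2]])
```

```text
pos [0.4345 0.15   0.2073] yaw 10.2 down [-0.107 -0.012 -0.994] tool shift [0.0088 0.2104 0.0006] twist 0.2 F [ 1.  -0.5  0.2] w 86.9 t 32.7
wash_bottle_center [(0.9, array([426.1, 165.7]))]
case_a_center [(0.7, array([404.3, 253.5]))]
jar_center [(0.69, array([163.7, 283.2])), (0.56, array([242.9, 173.6]))]
tube_rack_center [(0.87, array([332.9, 178.6]))]
```

View pics/t27.png

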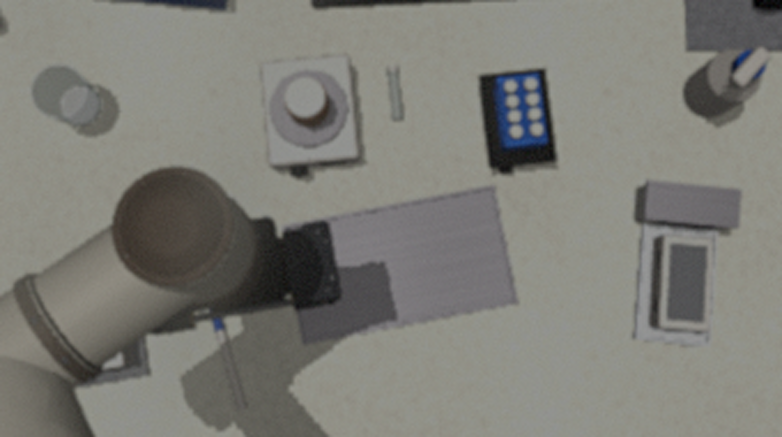

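View pics/s27.png

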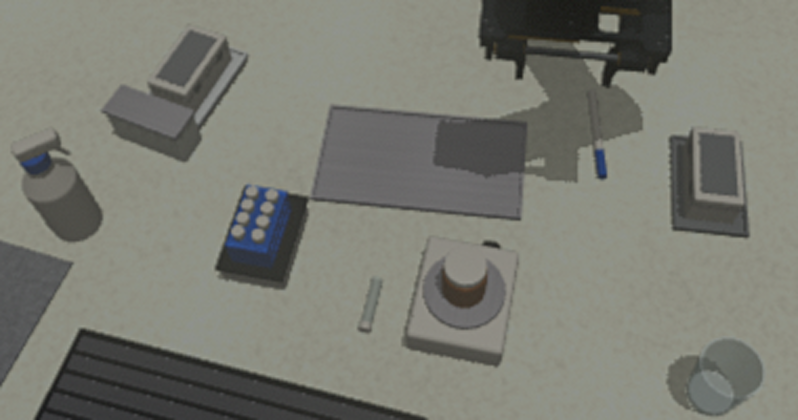

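Run:
```python
from h import *
t=dict(np.load("t27.npz"));t["pixels"];
print("jar",back(t,(308/2.3+110-.3,99/2.3+130-.3),.118)[:2],"plate .6535,.1035")
s=imaging.capture("scene")
cv2.imwrite("pics/s28.png",cv2.resize(s["pixels"][170:250,395:465,::-1],None,fx=7,fy=7,interpolation=cv2.INTER_CUBIC))
print("scene jar lid",back(s,(466/2.1+90-.3,261/2.1+125-.3),.118)[:2],"plate scene .658,.1055")
cv2.imwrite("pics/s29.png",cv2.resize(s["pixels"][125:210,130:220,::-1],None,fx=7,fy=7,interpolation=cv2.INTER_CUBIC))
```

```text
jar [0.65145566 0.09883734] plate .6535,.1035
scene jar lid [0.65259931 0.10415419] plate scene .658,.1055
```

View pics/s28.png

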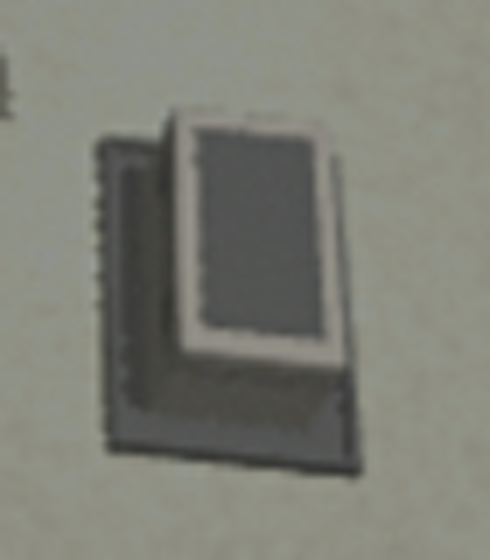

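View pics/s29.png

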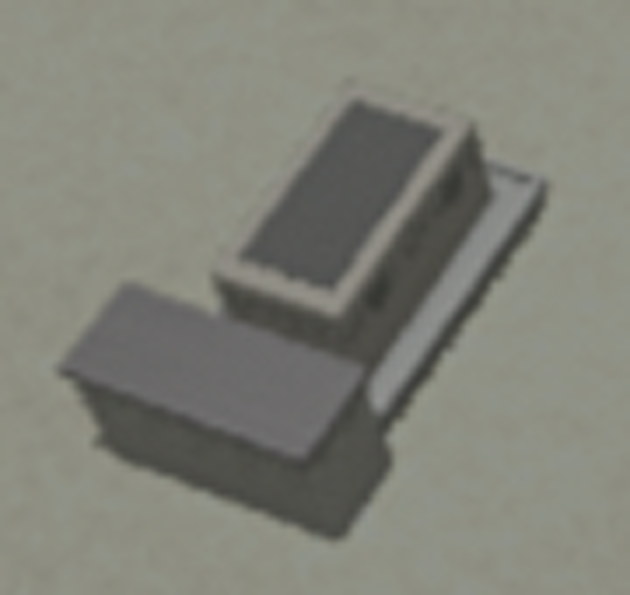

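Run:
```python
from h import *
s=imaging.capture("scene");t=imaging.capture("top")
print("returns case");quad(s,[(347,365),(180,351),(168,110),(330,125)],7,395,170,.054)
print("tray");quad(s,[(361,474),(107,450),(98,141),(335,157)],7,395,170,.008)
print("bay case");quad(s,[(340,312),(218,275),(348,90),(475,127)],7,130,125,.0655)
a=cv2.resize(t["pixels"][145:215,210:280,::-1],None,fx=8,fy=8,interpolation=cv2.INTER_CUBIC)
b=cv2.resize(s["pixels"][225:305,270:350,::-1],None,fx=7,fy=7,interpolation=cv2.INTER_CUBIC)
cv2.imwrite("pics/j.png",cv2.hconcat([a[:560,:400+0],b[:560,:400]])) if 0 else None
cv2.imwrite("pics/ja.png",a);cv2.imwrite("pics/jb.png",b)
```

```text
returns case
centre [0.4009 0.3562] yaw 10.4 9.6 11.599999999999994 10.599999999999994 L 0.1076 0.1066 W 0.059 0.0603
tray
centre [0.4005 0.3573] yaw 10.1 10.1 11.099999999999994 12.400000000000006 L 0.1412 0.1434 W 0.0924 0.0925
bay case
centre [ 0.4488 -0.3375] yaw -3.6 -6.0 -2.5999999999999943 -3.0 L 0.1035 0.1033 W 0.0542 0.0585
```

View pics/ja.png

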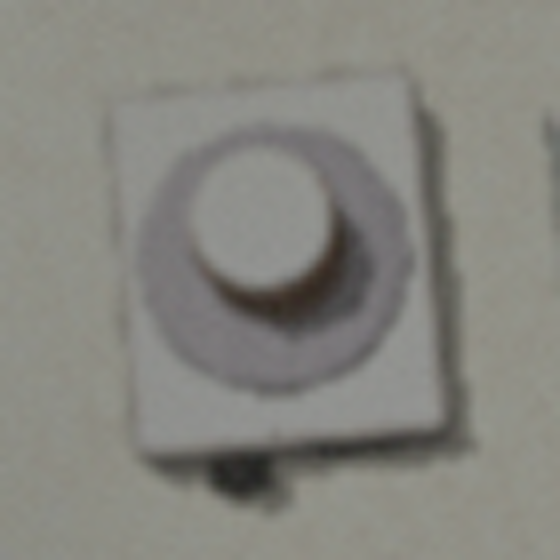

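View pics/jb.png

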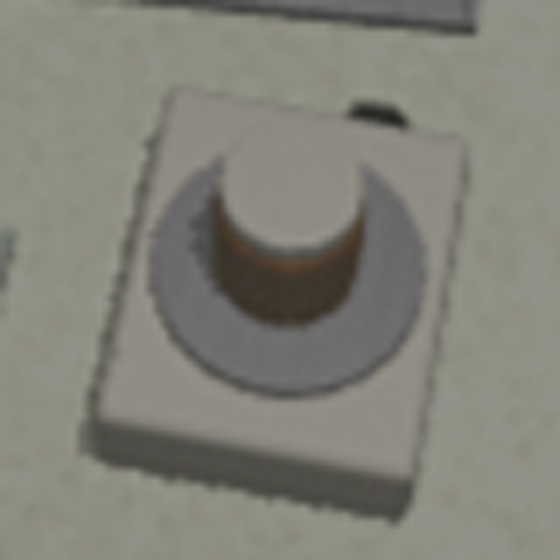

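Run:
```python
from h import *
s=imaging.capture("scene");t=imaging.capture("top")
print(back(t,(264.5/8-.5+210,218.5/8-.5+145),.118),back(s,(291.5/7-.5+270,184.5/7-.5+225),.118))
```

```text
[0.65393989 0.1016228  0.118     ] [0.65742162 0.10445261 0.118     ]
```

```bash
python3 -c "
from station import job
print(job.finish_job())"
```

```text
the job is handed in; nothing more can be done
None
```

I took both stacks apart and handed the job in at about 33 s of the 115 s allowed. The hand-in gave no verdict.

**Where things ended up**
- **Tube rack:** it lies on the rocker platform inside the rim. The top camera puts it about 3 mm off the platform's middle.
- **Amber jar:** it stands upright on the stirrer plate. The top and scene cameras both put it within about 2 mm of the middle.
- **Full case:** this was the one under the jar. It weighed about 6 N when lifted and is now in the loading bay, lengthways inside the rim. It sits 3–5 mm to one side of the middle, where there are about 12 mm of room each way.
- **Empty case:** this was the one under the rack. It weighed about 1.5 N and is now in the returns tray, lengthways inside the rim. The scene camera puts it about 1 mm off the middle.
- **Wash bottle:** it was not touched, and the network finds it at the same pixel as at the start. The gripper is open and clear of everything.

**Deviations and disagreements**
- The tool slowly picked up a few degrees of tilt that the moves could not correct, so both cases came down far edge first. I pressed them flat before letting go, with up to 19 N at the wrist for the full case and 15 N for the empty one.
- Pressing the full case took the bay's tray to or close to its stop. I eased it back up before releasing.
- The rack and the jar were released with about 1–2 degrees of tilt and settled flat.
- The scene camera reads about 4–5 mm further out than the top camera, so I compared positions within one camera. The bay's tray edges were not measured again after loading.
- On the last top picture the network's best match for the jar was wrong, because it fell on the arm over the returns tray. Its second match was the real jar.

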